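Rack the rinsed setting blocks and frames, then fold the cover half open to air

ROBOT

A 6-joint arm with a two-finger parallel gripper is mounted at the origin on the work surface. World frame = base frame: x ahead of the robot, y to its left, z up, the work surface at z = 0. Lengths are in m, angles in rad, forces in N, time in s.
With the tool pointing down it reaches from about 0.35 to 0.975 m from the base axis. Payload 4.9 kg.
Tool frame: the origin (TCP) lies at the very end of the fingers, on their centre line; the grasp point (between the pads) lies 19 mm behind it; z points along the fingers, y is the line along which they close (so a half turn about z gives the same grasp; the last joint's range is limited). The gripper opens to 85 mm and grips with 20 to 120 N. Pads are 22 mm wide; open, the fingers measure 114 mm over their backs; the gripper's body (76 mm by 85 mm) begins 54 mm behind the grasp point. The pads swing forward as they close: fully open they stand 13 mm farther back than shut.
Start: joints at [-1.428, 0.053, 1.613, -0, 1.476, -0.119], TCP at [0.162, -0.604, 0.231] pointing down, gripper open.
Joint ranges: [-3.01, 3.01], [-1.01, 2.22], [0.06, 2.58], [-1.02, 4.17], [0.09, 2.62], [-3.14, 3.14]. Speed limits (rad/s): [2.57, 2.57, 3.14, 3.14, 3.14, 3.14].

INTERFACE

Orientations are given as a unit quaternion [w, x, y, z].
In Python, from plant import manip gives the robot as it stands.
- The arm moves only by the shell command python3 -m pendant 'ROWS'. ROWS is JSON, a list of rows, each a list of 3 entries, a list of its own where there are three numbers: the opening, from 0 (shut) to 1 (fully open), then the shift along the tool's x, y, z in units of 12 cm (1.0 is 12 cm), then the turn about the tool's z in units of pi rad (1.0 is pi rad). In form: [[gripper, [dx, dy, dz], roll], ...]. A call has 1 to 10 rows; each row is the pose to reach, as a shift and turn from the pose commanded when the call began, along the tool's axes at that moment, turning the shorter way round; what a row does not reach only later rows make up. A row lasts 1/10 s, in which the tool goes at most 50 mm and 8.59 degrees, less where a joint would pass 70% of its speed; a pose out of reach is approached as far as the arm can. A call with a number of a shift or a turn outside -1 to 1 is refused whole. A call with a gripper value outside its range is refused whole. The fingers move at their own pace and stop on an object; the grip force is fixed at half the most. Time passes only in rows, so rows that repeat a pose let the fingers close. It gives the time, the measured TCP pose, the force, the opening and the grip force at its end, in the units of the state.
- manip.state(): the state, without advancing time (a new reading comes with each control period).
- manip.grab_frame(name): name is "side" or "top" or "wrist"; returns a dict with "img" (384x512x3 uint8, red, green, blue), "fx", "fy", "cx", "cy" (pixels), "eye" and "rotation" of the camera in the world; the wrist camera has in their place "tool_from_camera" (4x4, takes a point from camera to tool coordinates, whose origin is the TCP and whose axes are the flange's). Camera axes: x right, y down, z forward; pixel columns grow to the right and rows downward; lengths in m; the calibration is good to about 2 mm. A picture is of the moment at which its call begins: read the wrist's pose just before it. There is no depth.
- manip.job_done(): hands the job in; it is judged then, once.
The state is a dict: "time": time; "joint_pos": joint angles; "joint_vel": joint speeds; "joint_efforts": joint torques, N m; "tool_pos": TCP position; "tool_rot": TCP orientation; "contact_force": force on the tool from outside, world axes, zero at the start; "ft_torque": the same for the moment, N m; "gripper_width": opening from 0.0 (shut) to 1.0 (fully open); "grasp_force": force on a finger pad.
Only numpy, scipy, OpenCV 4.12 (cv2) and the standard library are available. Lean on these libraries where they do the work, as an engineer would, in place of code of your own. Each camera call takes 0.05 s, during which the arm holds its last target. There are 200 camera calls.

TASK

Open the drying rack's cover fully, back against its stop, and return every white setting block to the slot whose colour matches its top, standing flat on the slot's floor, and thread every brass frame down onto the drying post, lying flat. When all are put away, fold the cover back down to half open, 45 degrees, where the red bead sits, and leave it there so that they can air; do not disturb the oil bottle, the screwdriver or the clamp knob.

Things in the scene. Friction and masses are not known exactly. Their poses are not given: they have to be found in the camera images.
- rack: Grey drying rack, fixed: tray 222 x 190 mm, 3 slots along its x by 2 along its y, aluminium dividers up to 22 mm above the bench. Origin at bench level under the middle of the slots; x runs along the cover's hinge, y points to the hinge side, z up. Back wall at y = 95 mm, 58 mm high; two thin posts, 62 mm high, at the front corners (x = +-104, y = -83 mm).
- cover (a joint): Angle of the rack's hinged cover, rad: 0 = shut (level), 0.785 = half open (45 degrees), 1.92 = fully open, leaning back against its stop. A stiff light-grey panel 216 x 180 x 6 mm, 0.25 kg, on a stiff hinge (0.36 N m of friction): it stays where it is left. About 3 N at the handle moves it.
- cover_handle (a point): Centre of the cover's black T-handle: a round bar 50 mm long, 18 mm thick, parallel to the hinge (rack x), 212 mm from the hinge line and 3 mm to the cover's outer side, on a 14 mm wide stem, 32 mm beyond the free edge. With the cover shut it is at rack y = -117, z = 65 mm. Pinched from above by its two flat ends, it turns between the fingers as the cover swings.
- cover_hinge (a point): Middle of the cover's hinge line: rack x = 0, y = 95, z = 62 mm.
- bead (a point): Red bead, 15 mm, the 45 degree mark: on a thin curved steel rod of 50 mm radius about the hinge, beside the cover's +x end (rack x = 117 mm, up to 115 mm high). At 45 degrees the cover's end is in line with it.
- block_red: Loose white nylon setting block with a red top; None when absent: base 64 x 44 x 22 mm, on it a central ridge 64 x 24 mm, 26 mm high (48 mm in all), 0.08 to 0.17 kg. Origin at the centre of its underside, x along its length, y across the ridge, z up. Pick it by the ridge's sides.
- slot_red: Fixed red liner on the floor of the slot for the block with the red top. The slot is 72 x 52 mm between dividers 14 mm high. Origin at the centre of its floor, 8 mm above the bench; x along the 72 mm (rack y, either way), y across, z up. Which colour lies in which slot varies.
- block_yellow: Loose white nylon setting block with a yellow top; None when absent: base 64 x 44 x 22 mm, on it a central ridge 64 x 24 mm, 26 mm high (48 mm in all), 0.08 to 0.17 kg. Origin at the centre of its underside, x along its length, y across the ridge, z up. Pick it by the ridge's sides.
- slot_yellow: Fixed yellow liner on the floor of the slot for the block with the yellow top. The slot is 72 x 52 mm between dividers 14 mm high. Origin at the centre of its floor, 8 mm above the bench; x along the 72 mm (rack y, either way), y across, z up. Which colour lies in which slot varies.
- block_green: Loose white nylon setting block with a green top; None when absent: base 64 x 44 x 22 mm, on it a central ridge 64 x 24 mm, 26 mm high (48 mm in all), 0.08 to 0.17 kg. Origin at the centre of its underside, x along its length, y across the ridge, z up. Pick it by the ridge's sides.
- slot_green: Fixed green liner on the floor of the slot for the block with the green top. The slot is 72 x 52 mm between dividers 14 mm high. Origin at the centre of its floor, 8 mm above the bench; x along the 72 mm (rack y, either way), y across, z up. Which colour lies in which slot varies.
- block_blue: Loose white nylon setting block with a blue top; None when absent: base 64 x 44 x 22 mm, on it a central ridge 64 x 24 mm, 26 mm high (48 mm in all), 0.08 to 0.17 kg. Origin at the centre of its underside, x along its length, y across the ridge, z up. Pick it by the ridge's sides.
- slot_blue: Fixed blue liner on the floor of the slot for the block with the blue top. The slot is 72 x 52 mm between dividers 14 mm high. Origin at the centre of its floor, 8 mm above the bench; x along the 72 mm (rack y, either way), y across, z up. Which colour lies in which slot varies.
- block_purple: Loose white nylon setting block with a purple top; None when absent: base 64 x 44 x 22 mm, on it a central ridge 64 x 24 mm, 26 mm high (48 mm in all), 0.08 to 0.17 kg. Origin at the centre of its underside, x along its length, y across the ridge, z up. Pick it by the ridge's sides.
- slot_purple: Fixed purple liner on the floor of the slot for the block with the purple top. The slot is 72 x 52 mm between dividers 14 mm high. Origin at the centre of its floor, 8 mm above the bench; x along the 72 mm (rack y, either way), y across, z up. Which colour lies in which slot varies.
- block_black: Loose white nylon setting block with a black top; None when absent: base 64 x 44 x 22 mm, on it a central ridge 64 x 24 mm, 26 mm high (48 mm in all), 0.08 to 0.17 kg. Origin at the centre of its underside, x along its length, y across the ridge, z up. Pick it by the ridge's sides.
- slot_black: Fixed black liner on the floor of the slot for the block with the black top. The slot is 72 x 52 mm between dividers 14 mm high. Origin at the centre of its floor, 8 mm above the bench; x along the 72 mm (rack y, either way), y across, z up. Which colour lies in which slot varies.
- frame_a: Loose square brass spacer frame, or None when absent: 58 x 58 mm outside, 30 x 30 mm opening right through, 18 mm high, 0.1 to 0.21 kg. Origin at the centre of its underside, x and y along its sides, z up. Grip it across its outside, 58 mm, with the fingers beside it in world y, where there is most room.
- frame_b: Loose square brass spacer frame, or None when absent: 58 x 58 mm outside, 30 x 30 mm opening right through, 18 mm high, 0.1 to 0.21 kg. Origin at the centre of its underside, x and y along its sides, z up. Grip it across its outside, 58 mm, with the fingers beside it in world y, where there is most room.
- post: Fixed upright drying post: grey round foot 48 mm wide and 8 mm high, with a steel spindle 14 mm thick whose top is 64 mm above the bench. Origin at bench level on its axis, z up. Takes two frames, one on the other.
- oil_bottle: Bystander: amber bottle, 48 mm wide, 85 mm high. Origin under its centre.
- driver: Bystander: screwdriver 160 mm long, lying on the bench, x along its length.
- clamp_knob: Bystander: white waisted clamp knob, 52 mm wide, 44 mm high. Origin under its centre.
Mind the look-alikes: they are no part of the job. What is shaped like the frame_a but blue or pink is not meant.

How it is judged:
By the outcome, as a careful person would: the job done as asked, in the order asked, and still so for the second after the job is handed in, with the robot touching nothing.
Of block_red, block_yellow, block_green, block_blue, block_purple, block_black only 4 to 6 are there at a start; the rules pass over those that are not, and their reading is None.
Of frame_a, frame_b only 1 to 2 are there at a start; the rules pass over those that are not, and their reading is None.
At some moment in a run one of block_red, block_yellow, block_green, block_blue, block_purple, block_black, frame_a, frame_b may be knocked a few centimetres aside while the robot is not near it.
Once in a run the grip may slacken for a moment while it holds something.
It also fails if it takes over 210 s, if anything falls off the work surface, if the arm or the gripper's body presses on something with over 40 N, if the wrist force passes 120 N, or if a joint passes its speed limit or range.

## Working session

There is one attempt and no reset: what is moved stays moved. The work goes in short steps, Python scripts to look and compute and a shell command to move; the robot and the scene stay as the last step left them, time stands still between calls to the robot, and variables do not carry over. Pictures are saved under pics/ and viewed, at most 20 in all, crops included, and the job is handed in when it is done.

```bash
ls; mkdir -p pics; cat > h.py <<'E'
import numpy as np, cv2
from plant import manip
from scipy.spatial.transform import Rotation as R
def snap(n,fn=None,crop=None,s=1):
    st=manip.state(); f=manip.grab_frame(n); im=f['img'][:,:,::-1]
    if fn:
        c=im
        if crop: x0,y0,x1,y1=crop; c=im[y0:y1,x0:x1]
        cv2.imwrite('pics/'+fn,cv2.resize(c,None,fx=s,fy=s,interpolation=cv2.INTER_CUBIC))
    if n=='wrist':
        q=np.array(st['tool_rot']); T=np.eye(4);T[:3,:3]=R.from_quat(q[[1,2,3,0]]).as_matrix();T[:3,3]=st['tool_pos']
        M=T@np.array(f['tool_from_camera']); f['eye']=M[:3,3]; f['rotation']=M[:3,:3]
    return f
def px2w(f,u,v,z):
    d=np.array(f['rotation'])@np.array([(u-f['cx'])/f['fx'],(v-f['cy'])/f['fy'],1]); e=np.array(f['eye'])
    return e+d*(z-e[2])/d[2]
def w2px(f,p):
    c=np.array(f['rotation']).T@(np.array(p)-np.array(f['eye'])); return [f['fx']*c[0]/c[2]+f['cx'],f['fy']*c[1]/c[2]+f['cy']]
E
python3 - <<'E'
from h import *
import pickle
for n in('top','side'):
    f=snap(n,n+'0.png',s=1.56); pickle.dump(f,open(n+'.pkl','wb'))
    print(n,f['eye'],f['rotation'],f['fx'],f['cx'],f['cy'])
print(manip.state())
E
```

```text
pics
top [ 0.43275532 -0.11022041  0.94729454] [ 0.05940686 -0.70367472  0.70433903 -0.07224435] 355.375071137886 261.4068833311652 188.96041611753768
side [ 0.3302521  -0.74537179  0.87585874] [-0.35127     0.91583282 -0.18367357  0.06421568] 394.393707223902 264.51195405400836 189.58798241758856
{'time': 0.1, 'joint_pos': array([-1.42801297e+00,  5.32698716e-02,  1.61417580e+00,  9.41872390e-07,
        1.47601185e+00, -1.19000830e-01]), 'joint_vel': array([ 0.00080403, -0.00091613, -0.00217832, -0.00186393, -0.00155328,
       -0.00054236]), 'joint_efforts': array([ 3.05070471e-04, -3.94904387e+01, -3.71362996e+01, -2.30748556e-04,
        3.92031128e-03, -8.14605727e-06]), 'tool_pos': array([ 0.16167051, -0.60313312,  0.23018755]), 'tool_rot': array([-9.32375310e-04,  9.91445428e-01,  1.30518554e-01, -1.06188281e-05]), 'contact_force': array([-1.25646884,  0.3110406 ,  0.25566664]), 'ft_torque': array([ 0.04173871,  0.0234998 , -0.03797969]), 'grasp_force': 0.0, 'gripper_width': 0.9969030210324445}
```

View pics/top0.png

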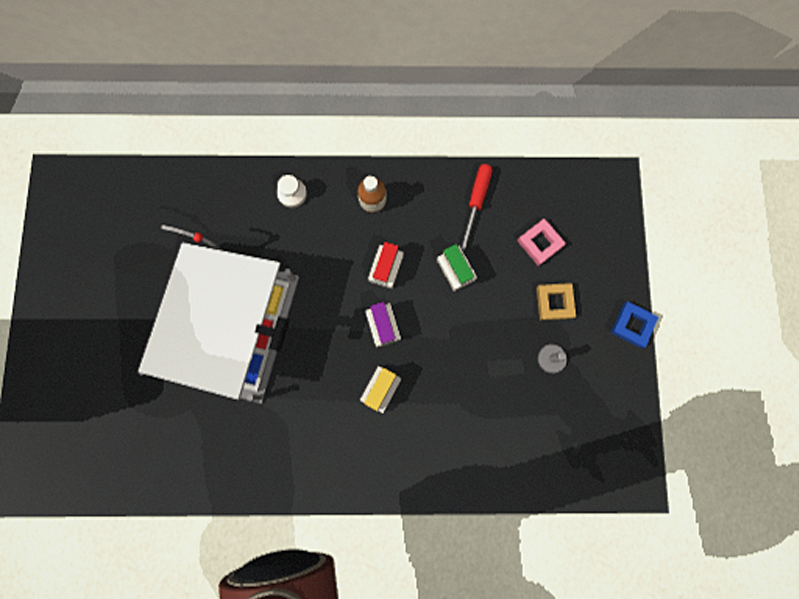

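View pics/side0.png

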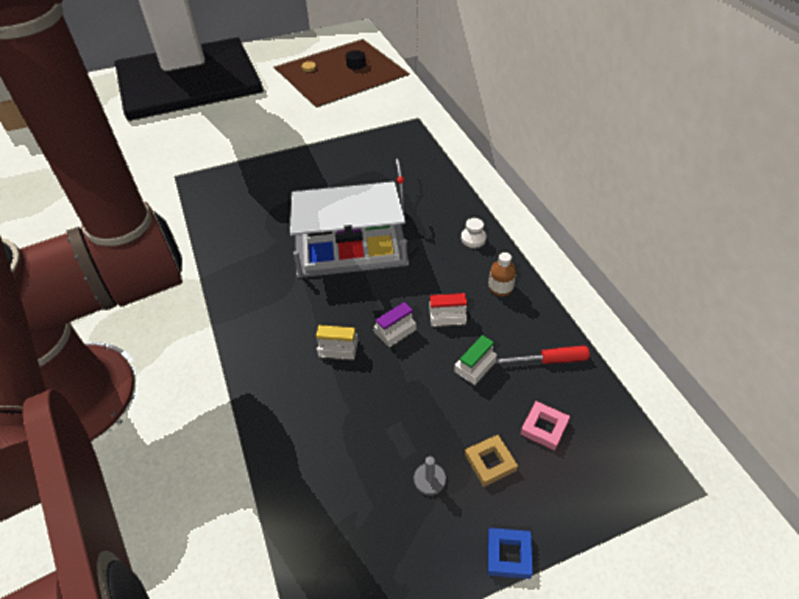

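The top view shows four blocks (red at 386,263, purple 382,324, yellow 380,389, green 457,266), one brass frame (556,301), the post (551,358), and the cover partly open. The handle is at (263,328).

```bash
sed -i "s/^def px2w/def fx(f):\n    r=np.array(f['rotation'],float)\n    if r.size==4: f['rotation']=R.from_quat(r[[1,2,3,0]]).as_matrix()\n    return f\ndef px2w/; s/return f\$/return fx(f)/" h.py; sed -i '/^def fx/,/^def px2w/s/return fx(f)/return f/' h.py
python3 - <<'E'
from h import *
import pickle
t=fx(pickle.load(open('top.pkl','rb'))); s=fx(pickle.load(open('side.pkl','rb')))
hsvr={'red':[(0,8),(172,180)],'green':[(50,80)],'purple':[(135,160)],'yellow':[(20,30)],'brass':[(12,20)],'pink':[(165,175)]}
for n,f in(('top',t),('side',s)):
    h=cv2.cvtColor(f['img'],cv2.COLOR_RGB2HSV)
    for c,rs in hsvr.items():
        m=sum([cv2.inRange(h,(a,100,70),(b,255,255)) for a,b in rs])
        k,l,stt,cen=cv2.connectedComponentsWithStats(m)
        for i in range(1,k):
            if stt[i,4]>90 and stt[i,4]<1500 and cen[i][1]>80:
                ct=cv2.findContours((l==i).astype('uint8'),0,2)[0][0][:,0,:].astype(float)
                z=.018 if c in('brass','pink') else .048
                w=np.array([px2w(f,u,v,z)[:2] for u,v in ct],'float32')
                r=cv2.minAreaRect(w*1000); print(n,c,stt[i,4],cen[i].round(1),'ctr',np.round(r[0],1),'size',np.round(r[1],1),'ang',round(r[2],1))
a=t['img'][140:270,80:200,::-1]; b=s['img'][90:190,175:275,::-1]
a=cv2.resize(a,(480,520),interpolation=3); b=cv2.resize(b,(310,310),interpolation=3)
c=np.zeros((520,790,3),'uint8'); c[:,:480]=a; c[:310,480:]=b; cv2.imwrite('pics/rack.png',c)
for u,v in((551/1.5625,358/1.5625),): print(px2w(t,u,v,.008))
E
```

```text
top red 264 [307.7 119. ] ctr [ 793.5 -251.3] size [24.7 85.6] ang 73.3
top red 356 [346.9 154.5] ctr [ 694.6 -351.6] size [57.6 62.6] ang 37.9
top red 237 [246.7 167.4] ctr [660. -89.] size [25.  65.9] ang 71.6
top red 153 [152.4 379.8] ctr [151.  120.4] size [74.6 17.1] ang 87.9
top green 233 [293.5 168.7] ctr [ 656.4 -210.9] size [64.  25.3] ang 27.4
top purple 235 [244.8 206.2] ctr [557.9 -84.5] size [64.6 24.3] ang 17.7
top yellow 122 [175.8 191.7] ctr [595.1  92.2] size [16.7 47.5] ang 76.7
top yellow 270 [243.2 249.1] ctr [450.1 -81.1] size [24.8 66.5] ang 61.5
top brass 167 [237.8 124.1] ctr [793. -62.] size [40.7 46.9] ang 0.3
top brass 461 [356.  192.8] ctr [ 597.8 -380. ] size [62.1 63.8] ang 3.5
top pink 355 [346.9 154.5] ctr [ 703.5 -359.9] size [59.5 64.5] ang 37.6
side red 774 [ 81.3 163. ] ctr [138.1 284.3] size [133.  151.1] ang 8.7
side red 1194 [ 32.3 172.3] ctr [ -7.5 281.6] size [108.5 166.8] ang 8.2
side red 169 [224.3 160. ] ctr [538.6 102.2] size [47.  47.9] ang 76.2
side red 197 [286.9 191.9] ctr [658.9 -89.3] size [31.1 66.8] ang 72.9
side red 695 [ 70.3 248.4] ctr [ 79.  -40.4] size [184.7  72.9] ang 83.5
side red 292 [362.2 226.7] ctr [ 787.6 -274.5] size [30.8 83.7] ang 73.5
side red 322 [348.6 273.6] ctr [ 688.6 -376.6] size [65.5 57.7] ang 38.1
side green 208 [305.2 224.4] ctr [ 655.8 -210.4] size [66.9 25.9] ang 26.6
side purple 192 [252.4 201.6] ctr [557.8 -84.3] size [65.  28.5] ang 17.1
side yellow 196 [243.2 157. ] ctr [595.   92.4] size [54.  48.8] ang 70.4
side yellow 222 [214.6 212.9] ctr [449.2 -81.9] size [30.6 66.3] ang 61.4
side brass 156 [321.5 174.4] ctr [797.5 -39. ] size [54.6 45.2] ang 61.4
side brass 599 [314.3 294.6] ctr [ 595.9 -383.2] size [64.1 65.1] ang 3.5
side pink 522 [349.  272.3] ctr [ 701.6 -363.3] size [68.1 59.8] ang 37.9
[ 0.50200259 -0.36876136  0.008     ]
```

View pics/rack.png

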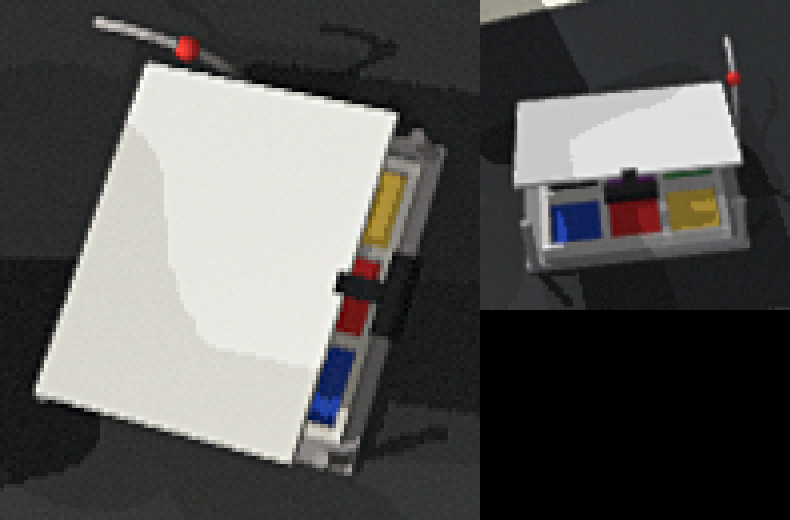

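```bash
cat >> h.py <<'E'
import pickle
def frames(): return fx(pickle.load(open('top.pkl','rb'))),fx(pickle.load(open('side.pkl','rb')))
def r2w(rp,p):
    X,Y,a=rp[:3]; c,s=np.cos(a),np.sin(a); return np.array([X+c*p[0]-s*p[1],Y+s*p[0]+c*p[1],p[2]])
def cov(x,r,h,ph): return np.array([x,.095-r*np.cos(ph)+h*np.sin(ph),.062+r*np.sin(ph)+h*np.cos(ph)])
E
python3 - <<'E'
from h import *
from scipy.optimize import least_squares
t,s=frames()
T=lambda u,v:(t,u/4+80-.4,v/4+140-.4); S=lambda u,v:(s,(u-480)/3.1+175-.4,v/3.1+90-.4)
C=lambda x,r:(lambda ph:cov(x,r,.006,ph)); K=lambda *p:(lambda ph:np.array(p))
b=(.117,.0596,.0974)
obs=[(T(148,63),C(.108,0)),(T(398,114),C(.108,.18)),(T(292,463),C(-.108,.18)),(T(37,397),C(-.108,0)),(T(187,48),K(*b)),
(S(516,101),C(-.108,0)),(S(723,83),C(.108,0)),(S(741,164),C(.108,.18)),(S(516,185),C(-.108,.18)),(S(734,78),K(*b))]
fun=lambda q:np.concatenate([np.array(w2px(o[0],r2w(q,p(q[3]))))-o[1:] for o,p in obs])
r=least_squares(fun,[.57,.13,-.3,.4],loss='soft_l1'); print(r.x,np.degrees(r.x[2:]),fun(r.x).round(1).reshape(-1,2).tolist())
q=r.x; np.save('rack.npy',q)
print('handle',r2w(q,cov(0,.212,.003,q[3])),'hinge',r2w(q,(0,.095,.062)))
# brass / post px check
for n,f,pts in(('top',t,[(551/1.5625,358/1.5625)]),('side',s,[(430/1.56,478/1.56)])):
    print(n,[px2w(f,*p,.008) for p in pts], 'slots yel', w2px(f,r2w(q,(.068,-.04,.008))))
# open frac yellow px measured centers
print(px2w(s,(693-480)/3.1+175,208/3.1+90,.010), 'top spindle',px2w(t,553.5/1.5625,354/1.5625,.064),px2w(s,431/1.5605,461/1.5605,.064))
E
```

```text
[ 0.55767821  0.17624562 -0.2447988   0.22181557] [-14.02593802  12.70909573] [[-0.6, -0.1], [0.1, -0.3], [0.2, 0.5], [-0.9, -0.6], [0.5, 0.4], [0.5, 0.5], [-0.4, -0.3], [0.9, -0.6], [-0.7, 0.5], [-0.0, 0.6]]
handle [0.53074076 0.06841339 0.11156673] hinge [0.58070251 0.2684133  0.062     ]
top [array([ 0.50200259, -0.36876136,  0.008     ])] slots yel [np.float64(168.6634169207557), np.float64(187.42547956987903)]
side [array([ 0.50187163, -0.37173336,  0.008     ])] slots yel [np.float64(246.1334009155103), np.float64(158.79442830495225)]
[0.60895126 0.12930062 0.01      ] top spindle [ 0.50422498 -0.35767427  0.064     ] [ 0.50229271 -0.37250101  0.064     ]
```

```bash
cat >> h.py <<'E'
def yaw():
    q=np.array(manip.state()['tool_rot']); M=R.from_quat(q[[1,2,3,0]]).as_matrix(); return np.degrees(np.arctan2(M[1,0],M[0,0])),M
def go(x,y,z,yw=None):
    st=manip.state(); a,M=yaw(); d=np.array([x,y,z])-st['tool_pos']
    r=0
    if yw is not None: r=-((yw-a+180)%360-180)/180
    M2=R.from_euler('z',-(r*180),degrees=True).as_matrix()@M
    print('yaw',round(a,1),'roll',round(r,4),'shift now-axes',(M.T@d/.12).round(3),'post-turn axes',(M2.T@d/.12).round(3),'dist',np.linalg.norm(d).round(3))
def status():
    s=manip.state(); print('t',round(s['time'],1),'tcp',s['tool_pos'].round(4),'yaw',round(yaw()[0],1),'F',s['contact_force'].round(1),'w',round(s['gripper_width'],3),'g',round(s['grasp_force'],1),'j6',round(s['joint_pos'][5],2))
E
python3 -c "
from h import *
go(.531,.068,.2,76)"
```

```text
yaw 15.0 roll -0.3389 shift now-axes [ 4.42  -4.605  0.261] post-turn axes [6.171 1.634 0.25 ] dist 0.767
```

```bash
p="python3 -m pendant"
$p '[[1,[0,0,0],-0.04],[1,[0,0,0],-0.085],[1,[0,0,0],-0.13],[1,[0,0,0],-0.175],[1,[0,0,0],-0.22],[1,[0,0,0],-0.265],[1,[0,0,0],-0.31],[1,[0,0,0],-0.339],[1,[0,0,0],-0.339]]'
$p '[[1,[0.33,0.09,0],0],[1,[0.66,0.18,0],0],[1,[1,0.27,0],0],[1,[1,0.27,0],0]]' >/dev/null
$p '[[1,[0.33,0.09,0],0],[1,[0.66,0.18,0],0],[1,[1,0.27,0],0],[1,[1,0.27,0],0]]' >/dev/null
$p '[[1,[0.33,0.09,0],0],[1,[0.66,0.18,0],0],[1,[1,0.27,0],0],[1,[1,0.27,0],0]]' >/dev/null
$p '[[1,[0.33,0.09,0],0],[1,[0.66,0.18,0],0],[1,[1,0.27,0],0],[1,[1,0.27,0],0]]' >/dev/null
$p '[[1,[0.33,0.09,0],0],[1,[0.66,0.18,0],0],[1,[1,0.27,0],0],[1,[1,0.27,0],0]]' >/dev/null
$p '[[1,[0.33,0.09,0.08],0],[1,[0.66,0.18,0.16],0],[1,[1,0.27,0.25],0],[1,[1,0.27,0.25],0]]' >/dev/null
python3 - <<'E'
from h import *
status(); go(.531,.068,.2,76); snap('wrist','w1.png',s=1.5)
snap('top','t1.png')
E
```

```text
time: 1.0
tool_pos: [0.1617, -0.6033, 0.2306]
tool_rot: [-0.001, 0.788, 0.616, 0.0]
contact_force: [-1.3, -0.6, 0.1]
gripper_width: 0.999
grasp_force: 0.0
t 3.4 tcp [0.525  0.0489 0.1991] yaw 76.1 F [-1.  -0.6 -0.7] w 1.0 g 0.0 j6 0.19
yaw 76.1 roll 0.0006 shift now-axes [ 0.167  0.01  -0.008] post-turn axes [ 0.167  0.01  -0.008] dist 0.02
```

View pics/w1.png

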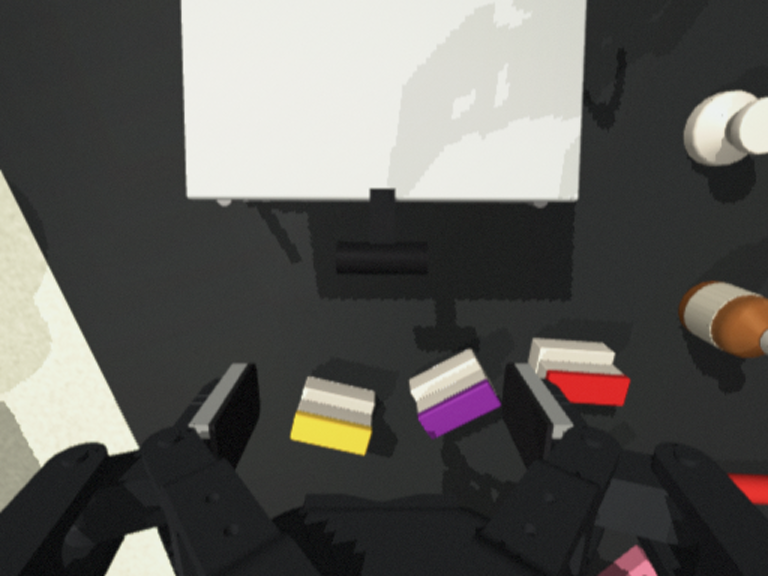

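Wrist view: the handle bar is at about (382,258), between x=337 and 428, lined up parallel to the image rows, with the panel's free edge at row 198.

```bash
python3 - <<'E'
from h import *
q=np.load('rack.npy'); f=snap('wrist')
print('h',px2w(f,382/1.5,257/1.5,.1116),px2w(f,337/1.5,257/1.5,.1116),px2w(f,428/1.5,257/1.5,.1116),'pred',[np.array(w2px(f,r2w(q,cov(x,.212,.003,q[3]))))*1.5 for x in(0,.025,-.025)])
print([np.array(w2px(f,r2w(q,cov(x,.18,.006,q[3]))))*1.5 for x in(.108,-.108)])
E
```

```text
h [0.53103213 0.06797965 0.1116    ] [0.50627542 0.07414276 0.1116    ] [0.55633333 0.061681   0.1116    ] pred [array([381.31663474, 256.38281768]), array([425.43494388, 256.41771746]), array([337.20562214, 256.34792367])]
[array([576.66104708, 198.55751644]), array([186.24883863, 198.29110008])]
```

```bash
p="python3 -m pendant"
$p '[[1,[0.167,0.01,0.3],0],[1,[0.167,0.01,0.6],0],[1,[0.167,0.01,0.91],0],[1,[0.167,0.01,0.91],0],[1,[0.167,0.01,0.91],0],[0,[0.167,0.01,0.91],0],[0,[0.167,0.01,0.91],0],[0,[0.167,0.01,0.91],0],[0,[0.167,0.01,0.91],0],[0,[0.167,0.01,0.91],0]]'
python3 - <<'E'
from h import *
q=np.load('rack.npy'); status(); c=manip.state()['tool_pos']
M=yaw()[1]
p0=r2w(q,cov(0,.212,.003,q[3]))
for a in range(20,113,6):
    p=r2w(q,cov(0,.212,.003,np.radians(min(a,111)))); print(a,(M.T@(p-p0)/.12).round(3))
E
```

```text
time: 4.55
tool_pos: [0.5298, 0.0667, 0.0932]
tool_rot: [0.0, 0.788, 0.616, -0.001]
contact_force: [-5.6, -2.8, 1.6]
gripper_width: 0.567
grasp_force: 64.5
t 4.5 tcp [0.5298 0.0667 0.0932] yaw 76.0 F [-5.6 -2.8  1.6] w 0.567 g 64.5 j6 0.23
20 [ 0.066 -0.    -0.215]
26 [ 0.14  -0.    -0.384]
32 [ 0.232 -0.    -0.545]
38 [ 0.34  -0.    -0.695]
44 [ 0.463 -0.    -0.833]
50 [ 0.6   -0.001 -0.957]
56 [ 0.749 -0.    -1.067]
62 [ 0.909 -0.    -1.16 ]
68 [ 1.077 -0.    -1.236]
74 [ 1.253 -0.    -1.294]
80 [ 1.434 -0.    -1.333]
86 [ 1.618  0.    -1.354]
92 [ 1.802  0.    -1.354]
98 [ 1.986  0.    -1.336]
104 [ 2.168e+00  1.000e-03 -1.298e+00]
110 [ 2.344e+00  1.000e-03 -1.242e+00]
```

```bash
p="python3 -m pendant"
$p '[[0,[0.03,0,-0.11],0],[0,[0.066,0,-0.215],0],[0,[0.14,0,-0.384],0],[0,[0.232,0,-0.545],0],[0,[0.34,0,-0.695],0],[0,[0.463,0,-0.833],0],[0,[0.6,0,-0.957],0],[0,[0.6,0,-0.957],0]]'
$p '[[0,[0.149,0,-0.11],0],[0,[0.309,0,-0.203],0],[0,[0.477,0,-0.279],0],[0,[0.653,0,-0.337],0],[0,[0.834,0,-0.376],0],[0,[0.985,0,-0.395],0],[0,[0.985,0,-0.395],0]]'
$p '[[0,[0.217,0,-0.002],0],[0,[0.401,0,0.016],0],[0,[0.583,0,0.054],0],[0,[0.759,0,0.11],0],[0,[0.759,0,0.11],0],[0,[0.759,0,0.11],0]]'
python3 - <<'E'
from h import *
status(); q=np.load('rack.npy'); print(r2w(q,cov(0,.212,.003,1.92)))
E
```

```text
time: 5.35
tool_pos: [0.5483, 0.1399, 0.2096]
tool_rot: [-0.0, 0.787, 0.617, 0.002]
contact_force: [-0.7, 1.6, -3.4]
gripper_width: 0.569
grasp_force: 67.2
time: 6.05
tool_pos: [0.577, 0.2536, 0.2561]
tool_rot: [0.0, 0.787, 0.617, 0.001]
contact_force: [1.1, -1.1, 2.4]
gripper_width: 0.569
grasp_force: 63.0
time: 6.65
tool_pos: [0.5994, 0.3418, 0.2444]
tool_rot: [-0.0, 0.788, 0.616, 0.003]
contact_force: [-0.4, 2.3, 5.4]
gripper_width: 0.564
grasp_force: 61.2
t 6.7 tcp [0.5994 0.3418 0.2444] yaw 76.0 F [-0.4  2.3  5.4] w 0.564 g 61.2 j6 0.65
[0.59896555 0.34152134 0.26017839]
```

```bash
p="python3 -m pendant"
$p '[[0,[0.03,0,0.012],0],[0,[0.06,0,0.025],0],[0,[0.06,0,0.025],0],[0,[0.06,0,0.025],0]]'
$p '[[1,[-0.04,0,-0.02],0],[1,[-0.04,0,-0.02],0],[1,[-0.04,0,-0.02],0],[1,[-0.04,0,-0.02],0],[1,[-0.04,0,-0.02],0],[1,[-0.04,0,-0.4],0],[1,[-0.04,0,-0.8],0],[1,[-0.04,0,-0.8],0]]'
$p '[[1,[-0.33,0,0],0],[1,[-0.66,0,0],0],[1,[-1,0,0],0],[1,[-1,0,0],0]]'>/dev/null
$p '[[1,[-0.33,0,0],0],[1,[-0.66,0,0],0],[1,[-1,0,0],0],[1,[-1,0,0],0]]'>/dev/null
$p '[[1,[-0.33,0,0],0],[1,[-0.66,0,0],0],[1,[-0.8,0,0],0],[1,[-0.8,0,0],0]]'>/dev/null
python3 - <<'E'
from h import *
status(); f=snap('wrist','w2.png',s=1.5); pickle.dump(f,open('w2.pkl','wb'))
f=snap('side','s2.png'); pickle.dump(f,open('side2.pkl','wb')); f=snap('top','t2.png');pickle.dump(f,open('top2.pkl','wb'))
E
```

```text
time: 7.05
tool_pos: [0.601, 0.3483, 0.242]
tool_rot: [-0.0, 0.788, 0.616, 0.003]
contact_force: [0.5, 1.4, 6.2]
gripper_width: 0.564
grasp_force: 60.9
time: 7.85
tool_pos: [0.6013, 0.3437, 0.3443]
tool_rot: [0.002, 0.788, 0.616, 0.007]
contact_force: [0.4, 0.4, 2.3]
gripper_width: 1.001
grasp_force: 0.0
t 9.1 tcp [0.5179 0.0155 0.3342] yaw 75.9 F [ 0.1  0.9 -0.1] w 0.997 g 0.0 j6 0.13
```

View pics/w2.png

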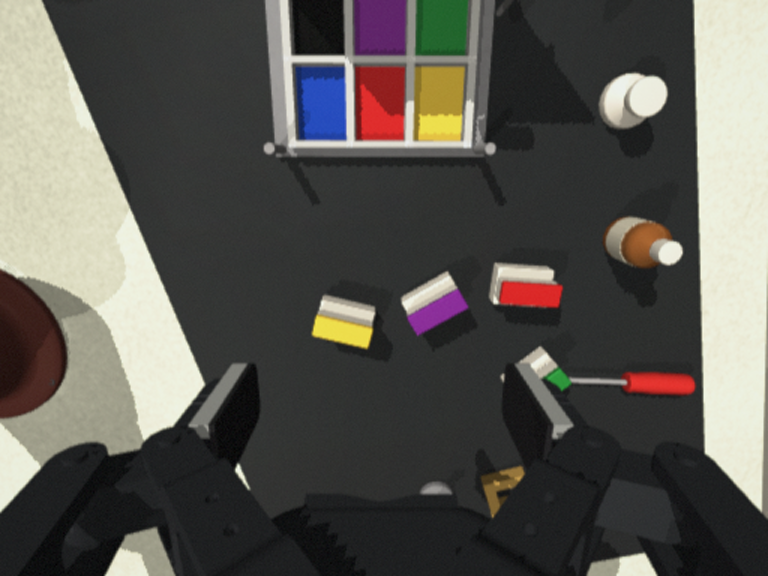

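View pics/s2.png

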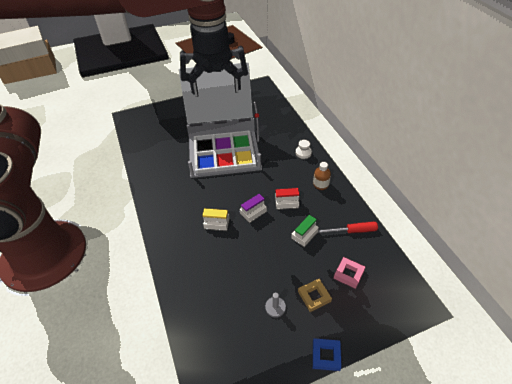

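The wrist view shows the open rack: back row black, purple, green; front row blue, red, yellow, with liner centres near (322,103), (381,103) and (441,103). The side view shows the cover leaning back.

```bash
python3 - <<'E'
from h import *
q=np.load('rack.npy'); f=pickle.load(open('w2.pkl','rb'))
def w2r(p): c,s=np.cos(q[2]),np.sin(q[2]); d=p[:2]-q[:2]; return np.array([c*d[0]+s*d[1],-s*d[0]+c*d[1]])
for n,u,v,z in[('postL',269,148,.062),('postR',490,148,.062),('div b/r',351,125,.022),('div r/y',411,125,.022),('row div',380,61,.022),('backrow div',350,30,.022),('blueL floor',297,100,.008),('yelR floor',470,100,.008)]:
    print(n,(w2r(px2w(f,u/1.5,v/1.5,z))*1000).round(1))
h=cv2.cvtColor(f['img'],cv2.COLOR_RGB2HSV)
for c,rs in {'red':[(0,8),(172,180)],'green':[(50,80)],'purple':[(135,160)],'yellow':[(20,30)],'brass':[(12,20)]}.items():
    m=sum([cv2.inRange(h,(a,100,40),(b,255,255)) for a,b in rs])
    k,l,stt,cen=cv2.connectedComponentsWithStats(m)
    for i in range(1,k):
        if 200<stt[i,4]<2500 and cen[i][1]<260:
            ct=cv2.findContours((l==i).astype('uint8'),0,2)[0][0][:,0,:].astype(float)
            z=.048 if cen[i][1]>150 else .008
            w=np.array([px2w(f,u,v,z)[:2] for u,v in ct],'float32')
            r=cv2.minAreaRect(w*1000); print(c,cen[i].round(),'ctr',np.round(r[0],1),'size',np.round(r[1],1),'ang',round(r[2],1), (w2r(np.array(r[0])/1000)*1000).round(1) if z<.02 else '')
# cover angle from side2/top2 by dark handle / panel edge: predicted px
s=fx(pickle.load(open('side2.pkl','rb')))
for a in(104,108,110,112): print(a,[np.round(w2px(s,r2w(q,cov(x,.18,.003,np.radians(a)))),1).tolist() for x in(-.108,.108)],np.round(w2px(s,r2w(q,cov(0,.212,.003,np.radians(a)))),1))
c=s['img'][50:180,170:290,::-1]; cv2.imwrite('pics/s2c.png',cv2.resize(c,None,fx=5,fy=4.6,interpolation=3))
E
```

```text
postL [-103.7  -80.7]
postR [104.1 -80.9]
div b/r [-28.8 -57.9]
div r/y [ 32.1 -57.9]
row div [0.7 0.3]
backrow div [-27.9  26.9]
blueL floor [-84.7 -32.8]
yelR floor [ 93.3 -33. ]
red [253.  68.] ctr [548.9 141. ] size [69.8 50.3] ang 75.9 [ -0.  -36.3]
red [354. 196.] ctr [659.5 -86.7] size [27.9 67.4] ang 72.5 
red [439. 255.] ctr [ 787.3 -230.5] size [29.3 88.4] ang 75.9 
green [294.  18.] ctr [624.3 193.2] size [46.5 49.1] ang 75.9 [60.6 32.6]
purple [253.  17.] ctr [565.8 208.5] size [45.2 49.7] ang 75.9 [ 0.1 33.3]
purple [292. 208.] ctr [557.9 -82.6] size [65.8 26.5] ang 17.0 
yellow [292.  68.] ctr [607.4 126.3] size [69.8 50.6] ang 75.9 [ 60.3 -36.4]
yellow [228. 221.] ctr [450.7 -79.1] size [28.7 66.8] ang 61.6 
brass [428. 162.] ctr [781.7 -60.7] size [48.4 47.9] ang 59.8 
104 [[177.7, 69.1], [248.8, 62.8]] [212.3  55.2]
108 [[177.9, 68.1], [248.4, 61.8]] [212.1  54.1]
110 [[178.0, 67.7], [248.2, 61.5]] [212.1  53.7]
112 [[178.1, 67.3], [248.0, 61.2]] [212.1  53.4]
```

View pics/s2c.png

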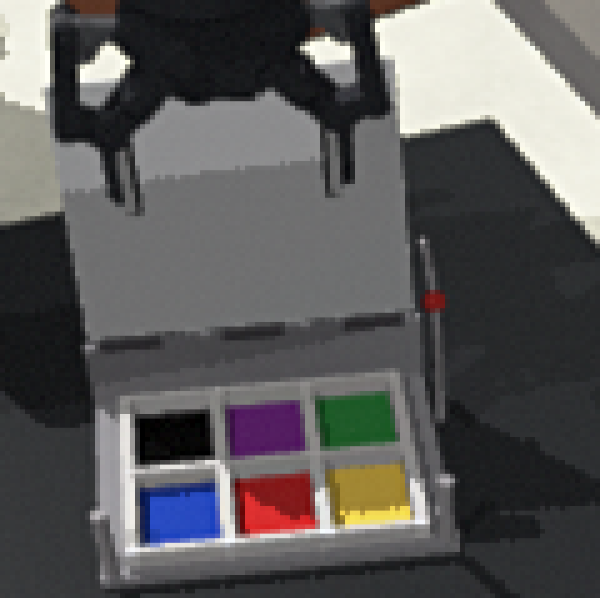

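The crop shows the panel's free edge at row ~75 of the crop (image row ≈ 67), matching the prediction for 110°. The rack is clear. I'll start with the purple block.

```bash
cat >> h.py <<'E'
q=np.load('rack.npy')
SL={'yellow':(.0603,-.04),'red':(0,-.04),'blue':(-.0603,-.04),'green':(.0603,.04),'purple':(0,.04)}
def slot(c): return r2w(q,(*SL[c],0))[:2]
E
python3 - <<'E'
from h import *
go(.558,-.0844,.12,17.5)
for c in SL: print(c,slot(c))
E
```

```text
yaw 76.1 roll 0.3254 shift now-axes [-0.745  0.527  1.784] post-turn axes [0.061 0.909 1.784] dist 0.24
yellow [0.60648598 0.1228238 ]
red [0.54798376 0.13743817]
blue [0.48948154 0.15205255]
green [0.62587487 0.20043869]
purple [0.56737265 0.21505306]
```

```bash
p="python3 -m pendant"
$p '[[0.7,[-0.1,0.07,0.14],0.045],[0.7,[-0.2,0.14,0.28],0.09],[0.7,[-0.3,0.21,0.42],0.135],[0.7,[-0.4,0.28,0.56],0.18],[0.7,[-0.5,0.35,0.7],0.225],[0.7,[-0.6,0.42,0.84],0.27],[0.7,[-0.7,0.5,0.98],0.31],[0.7,[-0.745,0.527,1],0.3254],[0.7,[-0.745,0.527,1],0.3254],[0.7,[-0.745,0.527,1],0.3254]]' >/dev/null
python3 - <<'E'
from h import *
status(); go(.558,-.0844,.026,17.5); f=snap('wrist')
h=cv2.cvtColor(f['img'],cv2.COLOR_RGB2HSV); m=cv2.inRange(h,(135,100,40),(160,255,255))
k,l,stt,cen=cv2.connectedComponentsWithStats(m)
for i in range(1,k):
    if stt[i,4]>300:
        ct=cv2.findContours((l==i).astype('uint8'),0,2)[0][0][:,0,:].astype(float)
        r=cv2.minAreaRect(np.array([px2w(f,u,v,.048)[:2]*1000 for u,v in ct],'float32')); print(r)
E
```

```text
t 10.2 tcp [ 0.558  -0.0846  0.2143] yaw 17.6 F [-0.1  0.6 -0.1] w 0.7 g 0.0 j6 0.98
yaw 17.6 roll 0.0005 shift now-axes [ 0.000e+00 -1.000e-03  1.569e+00] post-turn axes [ 0.000e+00 -1.000e-03  1.569e+00] dist 0.188
((572.2942504882812, 181.77456665039062), (39.90795135498047, 40.79371643066406), 76.10379028320312)
((557.3171997070312, -82.92314147949219), (64.43041229248047, 23.435543060302734), 17.101503372192383)
```

```bash
p="python3 -m pendant"
$p '[[0.7,[0,0,0.35],0],[0.7,[0,0,0.7],0],[0.7,[0,0,1],0],[0.7,[0,0,1],0]]' >/dev/null
$p '[[0.7,[0,0,0.25],0],[0.7,[0,0,0.45],0],[0.7,[0,0,0.569],0],[0.7,[0,0,0.569],0],[0,[0,0,0.569],0],[0,[0,0,0.569],0],[0,[0,0,0.569],0],[0,[0,0,0.569],0],[0,[0,0,0.569],0]]'
$p '[[0,[0,0,-0.2],0],[0,[0,0,-0.5],0],[0,[0,0,-0.8],0],[0,[0,0,-1],0],[0,[0,0,-1],0]]'
python3 - <<'E'
from h import *
status(); go(*slot('purple'),.15,76)
E
```

```text
time: 11.55
tool_pos: [0.5592, -0.086, 0.0282]
tool_rot: [0.001, 0.988, 0.152, 0.002]
contact_force: [-0.1, 1.1, 5.9]
gripper_width: 0.264
grasp_force: 62.1
time: 12.05
tool_pos: [0.5601, -0.0864, 0.1507]
tool_rot: [0.002, 0.988, 0.152, 0.004]
contact_force: [0.0, -0.5, -0.7]
gripper_width: 0.268
grasp_force: 61.1
t 12.1 tcp [ 0.5601 -0.0864  0.1507] yaw 17.5 F [ 0.  -0.5 -0.7] w 0.268 g 61.1 j6 0.98
yaw 17.5 roll -0.3253 shift now-axes [ 0.811 -2.379 -0.   ] post-turn axes [ 2.452 -0.549  0.021] dist 0.302
```

```bash
p="python3 -m pendant"
$p '[[0,[0.04,-0.12,0],-0.04],[0,[0.08,-0.24,0],-0.085],[0,[0.12,-0.36,0],-0.13],[0,[0.16,-0.48,0],-0.175],[0,[0.21,-0.6,0],-0.22],[0,[0.25,-0.73,0],-0.26],[0,[0.3,-0.86,0],-0.3],[0,[0.334,-0.98,0],-0.325],[0,[0.334,-0.98,0],-0.325]]' >/dev/null
$p '[[0,[0.36,-0.08,0],0],[0,[0.72,-0.16,0],0],[0,[1,-0.22,0],0],[0,[1,-0.22,0],0],[0,[1,-0.22,0],0]]' >/dev/null
python3 - <<'E'
from h import *
status(); go(*slot('purple'),.037,76)
f=snap('wrist','w3.png',s=1.5)
E
```

```text
t 13.4 tcp [0.5633 0.1611 0.1444] yaw 75.9 F [-0.  -0.3 -1.2] w 0.261 g 61.0 j6 0.4
yaw 75.9 roll -0.0003 shift now-axes [ 0.446 -0.075  0.895] post-turn axes [ 0.446 -0.075  0.895] dist 0.12
```

View pics/w3.png

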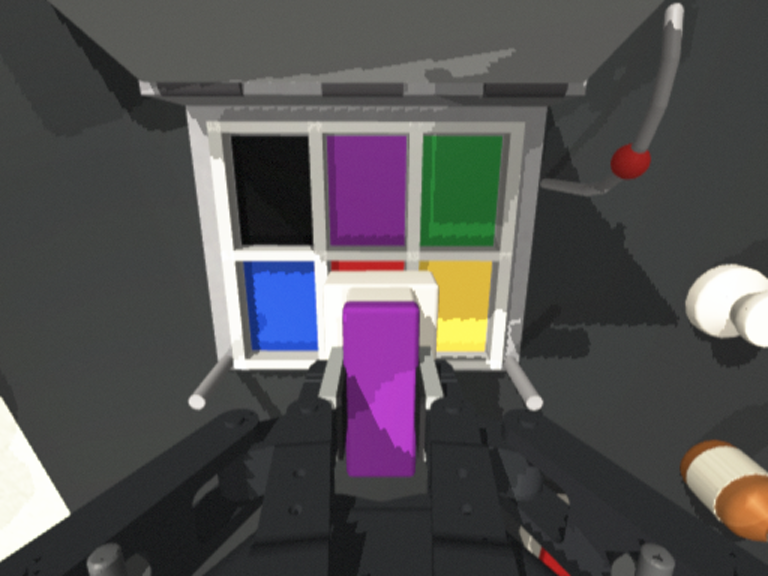

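Purple is held square, its top at (343..419, 305..476). The purple slot's floor is at about (329..406, 135..246).

```bash
cat >> h.py <<'E'
def w2r(p): c,s=np.cos(q[2]),np.sin(q[2]); d=np.array(p)[:2]-q[:2]; return np.array([c*d[0]+s*d[1],-s*d[0]+c*d[1]])
E
python3 - <<'E'
from h import *
f=snap('wrist'); P=lambda u,v,z:(w2r(px2w(f,u/1.5,v/1.5,z))*1000).round(1)
print('floor',P(329,245,.008),P(406,245,.008),P(405,136,.008),P(331,136,.008))
print('top dividers',[P(u,v,.022) for u,v in((318,190),(414,190),(366,254))])
st=manip.state(); z=st['tool_pos'][2]+.020
print('held',[P(u,v,z) for u,v in((343,305),(419,305),(415,476),(346,475))],'tcp',w2r(st['tool_pos'])*1000)
E
```

```text
floor [-25.2   5.6] [27.   5.6] [25.2 75.1] [-21.3  75.1]
top dividers [array([-28.9,  43.1]), array([30.5, 43. ]), array([0.3, 2.6])]
held [array([-1.9, 18.9]), array([21.8, 18.9]), array([ 22.1, -46. ]), array([ -2.6, -45.6])] tcp [  9.69072615 -14.16900233]
```

```bash
p="python3 -m pendant"
$p '[[0,[0.22,-0.035,0],0],[0,[0.446,-0.07,0],0],[0,[0.446,-0.07,0],0],[0,[0.446,-0.07,0.25],0],[0,[0.446,-0.07,0.5],0],[0,[0.446,-0.07,0.7],0],[0,[0.446,-0.07,0.82],0],[0,[0.446,-0.07,0.9],0],[0,[0.446,-0.07,0.9],0],[0,[0.446,-0.07,0.9],0]]'
$p '[[0.45,[0,0,0],0],[0.45,[0,0,0],0],[0.45,[0,0,0],0],[0.45,[0,0,0],0],[0.45,[0,0,-0.3],0],[0.45,[0,0,-0.6],0],[0.6,[0,0,-1],0],[0.6,[0,0,-1],0]]'
python3 - <<'E'
from h import *
status(); go(.660,-.0885,.15,-18.4); go(.660,-.0885,.15,161.6)
f=snap('wrist','w4.png',s=1.5); pickle.dump(f,open('w4.pkl','wb'))
E
```

```text
time: 14.55
tool_pos: [0.5698, 0.2151, 0.0389]
tool_rot: [0.0, 0.788, 0.615, 0.001]
contact_force: [-0.2, -0.3, -2.0]
gripper_width: 0.27
grasp_force: 61.4
time: 15.35
tool_pos: [0.5735, 0.2167, 0.1671]
tool_rot: [0.003, 0.788, 0.615, 0.007]
contact_force: [0.5, 0.0, 0.7]
gripper_width: 0.601
grasp_force: 0.0
t 15.3 tcp [0.5735 0.2167 0.1671] yaw 76.0 F [0.5 0.  0.7] w 0.601 g 0.0 j6 0.48
yaw 76.0 roll 0.5242 shift now-axes [-2.293  1.314  0.144] post-turn axes [1.485 2.183 0.182] dist 0.318
yaw 76.0 roll -0.4758 shift now-axes [-2.293  1.314  0.144] post-turn axes [-1.487 -2.187  0.103] dist 0.318
```

```bash
p="python3 -m pendant"
$p '[[0.7,[-0.1,0.057,0],-0.0475],[0.7,[-0.2,0.115,0],-0.095],[0.7,[-0.3,0.17,0],-0.1425],[0.7,[-0.4,0.23,0],-0.19],[0.7,[-0.5,0.287,0],-0.2375],[0.7,[-0.6,0.34,0],-0.285],[0.7,[-0.7,0.4,0],-0.3325],[0.7,[-0.8,0.46,0],-0.38],[0.7,[-0.9,0.515,0],-0.428],[0.7,[-1,0.573,0],-0.4755]]' >/dev/null
$p '[[0.7,[-0.2,-0.3,0],0],[0.7,[-0.42,-0.617,0],0],[0.7,[-0.65,-0.95,0.04],0],[0.7,[-0.65,-0.95,0.04],0],[0.7,[-0.65,-0.95,0.04],0]]' >/dev/null
python3 - <<'E'
from h import *
status(); 
def rect(f,rs,z,ymin=0,mn=200):
    h=cv2.cvtColor(f['img'],cv2.COLOR_RGB2HSV); m=sum([cv2.inRange(h,(a,100,40),(b,255,255)) for a,b in rs])
    k,l,stt,cen=cv2.connectedComponentsWithStats(m)
    for i in range(1,k):
        if mn<stt[i,4]<6000:
            ct=cv2.findContours((l==i).astype('uint8'),0,2)[0][0][:,0,:].astype(float)
            r=cv2.minAreaRect(np.array([px2w(f,u,v,z)[:2]*1000 for u,v in ct],'float32')); print(np.round(cen[i]),np.round(r[0],1),np.round(r[1],1),round(r[2],1),'rack',(w2r(np.array(r[0])/1000)*1000).round(1))
rect(pickle.load(open('w4.pkl','rb')),[(135,160)],.056)
f=snap('wrist'); print('red'); rect(f,[(0,8),(172,180)],.048); go(.660,-.0885,.028,161.6)
E
cat >> h.py <<'E'
def rect(f,rs,z,ymin=0,mn=200):
    h=cv2.cvtColor(f['img'],cv2.COLOR_RGB2HSV); m=sum([cv2.inRange(h,(a,100,40),(b,255,255)) for a,b in rs])
    k,l,stt,cen=cv2.connectedComponentsWithStats(m)
    for i in range(1,k):
        if mn<stt[i,4]<6000:
            ct=cv2.findContours((l==i).astype('uint8'),0,2)[0][0][:,0,:].astype(float)
            r=cv2.minAreaRect(np.array([px2w(f,u,v,z)[:2]*1000 for u,v in ct],'float32')); print(np.round(cen[i]),np.round(r[0],1),np.round(r[1],1),round(r[2],1),'rack',(w2r(np.array(r[0])/1000)*1000).round(1))
RED=[(0,8),(172,180)];PUR=[(135,160)];GRE=[(50,80)];YEL=[(20,30)];BRA=[(12,20)]
E
```

```text
t 16.9 tcp [ 0.6434 -0.0513  0.1512] yaw 161.4 F [-0.1  0.2  0.9] w 0.701 g 0.0 j6 -1.44
[233. 169.] [571.1 227.5] [56.2 41.6] 75.9 rack [ 0.6 53. ]
[249. 190.] [570.6 215.7] [62.7 23.6] 75.9 rack [ 2.9 41.4]
red
[424.  23.] [555.7 119. ] [56.2 34.3] 75.6 rack [ 11.9 -56. ]
[223. 217.] [659.7 -86.6] [25.6 65.6] 71.4 rack [ 162.7 -230.3]
[ 30. 305.] [ 687.3 -316.6] [55.8 69.1] 37.7 rack [ 245.2 -446.8]
[140. 355.] [ 788.3 -234. ] [20.8 66.5] 71.5 rack [ 323.2 -342.1]
yaw 161.5 roll -0.0005 shift now-axes [-0.235 -0.259  1.029] post-turn axes [-0.234 -0.259  1.029] dist 0.13
```

```bash
p="python3 -m pendant"
$p '[[0.7,[-0.235,-0.255,0],0],[0.7,[-0.235,-0.255,0.2],0],[0.7,[-0.235,-0.255,0.55],0],[0.7,[-0.235,-0.255,0.85],0],[0.7,[-0.235,-0.255,1],0],[0.7,[-0.235,-0.255,1],0],[0,[-0.235,-0.255,1],0],[0,[-0.235,-0.255,1],0],[0,[-0.235,-0.255,1],0],[0,[-0.235,-0.255,1],0]]'
python3 -c "
from h import *
status()"
$p '[[0,[0,0,0],0],[0,[0,0,-0.4],0],[0,[0,0,-0.8],0],[0,[0,0,-1],0],[0,[0,0,-1],0]]'
python3 - <<'E'
from h import *
status(); go(*slot('red'),.15,76)
E
```

```text
time: 17.95
tool_pos: [0.6635, -0.0889, 0.0364]
tool_rot: [0.003, 0.16, 0.987, -0.0]
contact_force: [0.1, 1.5, 6.2]
gripper_width: 0.263
grasp_force: 62.1
t 17.9 tcp [ 0.6635 -0.0889  0.0364] yaw 161.5 F [0.1 1.5 6.2] w 0.263 g 62.1 j6 -1.49
time: 18.45
tool_pos: [0.6647, -0.0894, 0.1602]
tool_rot: [0.006, 0.16, 0.987, -0.0]
contact_force: [0.7, 0.5, -0.0]
gripper_width: 0.259
grasp_force: 61.2
t 18.4 tcp [ 0.6647 -0.0894  0.1602] yaw 161.5 F [ 0.7  0.5 -0. ] w 0.259 g 61.2 j6 -1.49
yaw 161.5 roll 0.4752 shift now-axes [1.522 1.485 0.069] post-turn axes [ 1.6   -1.401  0.065] dist 0.255
```

```bash
p="python3 -m pendant"
$p '[[0,[0.1,0.1,0],0.0475],[0,[0.2,0.2,0],0.095],[0,[0.3,0.3,0],0.1425],[0,[0.4,0.39,0],0.19],[0,[0.5,0.49,0],0.2375],[0,[0.6,0.585,0],0.285],[0,[0.7,0.68,0],0.3325],[0,[0.8,0.78,0],0.38],[0,[0.9,0.88,0],0.428],[0,[1,0.976,0],0.475]]' >/dev/null
$p '[[0,[0.27,-0.24,0],0],[0,[0.549,-0.48,0],0],[0,[0.549,-0.48,0],0],[0,[0.549,-0.48,0],0],[0,[0.549,-0.48,0],0]]' >/dev/null
python3 - <<'E'
from h import *
status(); go(*slot('red'),.0445,76)
f=snap('wrist','w5.png',s=1); rect(f,RED,manip.state()['tool_pos'][2]+.0116)
E
```

```text
t 19.9 tcp [0.5445 0.1377 0.1522] yaw 76.0 F [-0.2  0.4 -0.5] w 0.26 g 61.2 j6 0.36
yaw 76.0 roll 0.0 shift now-axes [0.006 0.03  0.898] post-turn axes [0.006 0.03  0.898] dist 0.108
[440.  64.] [645.1 209.3] [ 9.4 11.5] 76.0 rack [76.8 53.2]
[257. 157.] [559.  188.7] [11.5 22.9] 76.0 rack [-1.7 12.4]
[254. 242.] [546.  142.8] [65.9 24.9] 76.1 rack [ -3.3 -35.3]
```

```bash
p="python3 -m pendant"
$p '[[0,[-0.025,0.03,0],0],[0,[-0.025,0.03,0.3],0],[0,[-0.025,0.03,0.6],0],[0,[-0.025,0.03,0.8],0],[0,[-0.025,0.03,0.9],0],[0,[-0.025,0.03,0.9],0],[0,[-0.025,0.03,0.9],0]]'
$p '[[0.45,[0,0,0],0],[0.45,[0,0,0],0],[0.45,[0,0,0],0],[0.45,[0,0,0],0],[0.45,[0,0,-0.3],0],[0.45,[0,0,-0.6],0],[0.6,[0,0,-1],0],[0.6,[0,0,-1],0]]'
python3 - <<'E'
from h import *
status(); go(.450,-.081,.15,-28.5); go(.45,-.081,.15,151.5)
rect(snap('wrist'),RED,.056)
E
```

```text
time: 20.7
tool_pos: [0.5485, 0.134, 0.0458]
tool_rot: [0.0, 0.788, 0.616, 0.001]
contact_force: [0.3, 0.6, -0.6]
gripper_width: 0.263
grasp_force: 62.6
time: 21.5
tool_pos: [0.5521, 0.1353, 0.1739]
tool_rot: [0.004, 0.788, 0.616, 0.006]
contact_force: [0.0, -0.3, 1.7]
gripper_width: 0.601
grasp_force: 0.0
t 21.5 tcp [0.5521 0.1353 0.1739] yaw 76.1 F [ 0.  -0.3  1.7] w 0.601 g 0.0 j6 0.35
yaw 76.1 roll 0.5808 shift now-axes [-1.955 -0.394  0.184] post-turn axes [0.111 1.987 0.227] dist 0.24
yaw 76.1 roll -0.4192 shift now-axes [-1.955 -0.394  0.184] post-turn axes [-0.113 -1.992  0.171] dist 0.24
[407.  68.] [708.7 206.8] [16.9 19.6] 62.9 rack [139.1  66.3]
[240. 155.] [551.8 151.1] [57.7 42.7] 76.0 rack [  0.3 -25.8]
[248. 183.] [549.7 138.5] [66.5 24.9] 75.9 rack [  1.4 -38.5]
```

```bash
p="python3 -m pendant"
$p '[[0.7,[-0.11,-0.02,0],-0.0475],[0.7,[-0.22,-0.045,0],-0.095],[0.7,[-0.33,-0.067,0],-0.1425],[0.7,[-0.44,-0.09,0],-0.19],[0.7,[-0.55,-0.11,0],-0.2375],[0.7,[-0.66,-0.13,0],-0.285],[0.7,[-0.77,-0.155,0],-0.3325],[0.7,[-0.88,-0.18,0],-0.38],[0.7,[-1,-0.2,0],-0.419],[0.7,[-1,-0.2,0],-0.419]]' >/dev/null
$p '[[0.7,[-0.02,-0.3,0.05],0],[0.7,[-0.04,-0.65,0.1],0],[0.7,[-0.055,-0.976,0.17],0],[0.7,[-0.055,-0.976,0.17],0],[0.7,[-0.055,-0.976,0.17],0],[0.7,[-0.055,-0.976,0.17],0]]' >/dev/null
python3 - <<'E'
from h import *
status(); rect(snap('wrist'),YEL,.048); go(.45,-.081,.028,151.5)
E
```

```text
t 23.1 tcp [ 0.4453 -0.0813  0.1446] yaw 151.4 F [0.9 0.8 0.8] w 0.703 g 0.0 j6 -1.42
[257. 195.] [450.3 -79.3] [25.3 65.7] 61.7 rack [ -42.3 -273.9]
[490. 223.] [577.   98.2] [39.4 37.3] 76.4 rack [ 37.7 -71.1]
yaw 151.5 roll -0.0001 shift now-axes [-0.032  0.019  0.973] post-turn axes [-0.032  0.019  0.973] dist 0.117
```

```bash
p="python3 -m pendant"
$p '[[0.7,[-0.034,0.016,0.3],0],[0.7,[-0.034,0.016,0.65],0],[0.7,[-0.034,0.016,0.88],0],[0.7,[-0.034,0.016,0.98],0],[0.7,[-0.034,0.016,0.98],0],[0,[-0.034,0.016,0.98],0],[0,[-0.034,0.016,0.98],0],[0,[-0.034,0.016,0.98],0],[0,[-0.034,0.016,0.98],0]]'
$p '[[0,[0,0,0],0],[0,[0,0,-0.4],0],[0,[0,0,-0.8],0],[0,[0,0,-1],0],[0,[0,0,-1],0]]'
python3 - <<'E'
from h import *
status(); go(*slot('yellow'),.15,76)
E
```

```text
time: 24.1
tool_pos: [0.4514, -0.083, 0.0294]
tool_rot: [0.002, 0.247, 0.969, -0.0]
contact_force: [-0.4, 0.8, 6.2]
gripper_width: 0.266
grasp_force: 61.6
time: 24.6
tool_pos: [0.4524, -0.0834, 0.1523]
tool_rot: [0.005, 0.247, 0.969, -0.001]
contact_force: [0.4, -0.1, -1.1]
gripper_width: 0.27
grasp_force: 60.6
t 24.6 tcp [ 0.4524 -0.0834  0.1523] yaw 151.4 F [ 0.4 -0.1 -1.1] w 0.27 g 60.6 j6 -1.42
yaw 151.4 roll 0.4192 shift now-axes [-0.306  2.124  0.026] post-turn axes [1.979e+00 8.300e-01 1.000e-03] dist 0.257
```

```bash
p="python3 -m pendant"
$p '[[0,[-0.016,0.11,0],0.0475],[0,[-0.03,0.22,0],0.095],[0,[-0.048,0.33,0],0.1425],[0,[-0.064,0.44,0],0.19],[0,[-0.08,0.55,0],0.2375],[0,[-0.096,0.66,0],0.285],[0,[-0.11,0.77,0],0.3325],[0,[-0.128,0.88,0],0.38],[0,[-0.144,1,0],0.419],[0,[-0.144,1,0],0.419]]' >/dev/null
$p '[[0,[0.35,0.15,0],0],[0,[0.7,0.3,0],0],[0,[1,0.44,0],0],[0,[1,0.44,0],0],[0,[1,0.44,0],0]]' >/dev/null
python3 - <<'E'
from h import *
status(); go(*slot('yellow'),.0375,76)
rect(snap('wrist','w6.png'),YEL,manip.state()['tool_pos'][2]+.0186)
E
```

```text
t 26.1 tcp [0.6013 0.1185 0.1453] yaw 76.2 F [-0.3  0.1 -1.2] w 0.266 g 60.5 j6 0.31
yaw 76.2 roll 0.0011 shift now-axes [0.047 0.036 0.898] post-turn axes [0.047 0.036 0.898] dist 0.108
[257. 157.] [616.1 170.6] [15.4 22.2] 76.3 rack [58.1  8.7]
[254. 251.] [602.4 122.2] [66.1 24.9] 76.4 rack [ 56.5 -41.6]
```

```bash
p="python3 -m pendant"
$p '[[0,[0.025,0.033,0],0],[0,[0.025,0.033,0.3],0],[0,[0.025,0.033,0.6],0],[0,[0.025,0.033,0.8],0],[0,[0.025,0.033,0.9],0],[0,[0.025,0.033,0.9],0],[0,[0.025,0.033,0.9],0]]'
$p '[[0.45,[0,0,0],0],[0.45,[0,0,0],0],[0.45,[0,0,0],0],[0.45,[0,0,0],0],[0.45,[0,0,-0.3],0],[0.45,[0,0,-0.6],0],[0.6,[0,0,-1],0],[0.6,[0,0,-1],0]]'
python3 - <<'E'
from h import *
status(); go(.656,-.2105,.15,27)
f=snap('wrist'); rect(f,YEL,.056); rect(f,GRE,.048)
E
```

```text
time: 26.85
tool_pos: [0.6073, 0.1199, 0.04]
tool_rot: [0.001, 0.788, 0.616, 0.001]
contact_force: [-0.6, -0.7, -1.5]
gripper_width: 0.266
grasp_force: 61.3
time: 27.65
tool_pos: [0.6116, 0.121, 0.1684]
tool_rot: [0.004, 0.788, 0.616, 0.006]
contact_force: [0.5, 0.2, 1.1]
gripper_width: 0.602
grasp_force: 0.0
t 27.6 tcp [0.6116 0.121  0.1684] yaw 76.1 F [0.5 0.2 1.1] w 0.602 g 0.0 j6 0.32
yaw 76.1 roll 0.2725 shift now-axes [-2.592  1.023  0.156] post-turn axes [-0.925  2.627  0.187] dist 0.335
[237. 158.] [610.  136.3] [58.8 42.4] 75.7 rack [ 60.4 -26. ]
[248. 187.] [608. 123.] [65.5 24.7] 75.9 rack [ 61.8 -39.4]
[246.  99.] [626.2 200.8] [59.7 43.4] 76.0 rack [60.6 40.5]
```

```bash
p="python3 -m pendant"
$p '[[0.6,[-0.14,0.056,0],0.0475],[0.6,[-0.28,0.11,0],0.095],[0.6,[-0.43,0.17,0],0.1425],[0.6,[-0.57,0.225,0],0.19],[0.6,[-0.71,0.28,0],0.2375],[0.6,[-0.86,0.34,0],0.2725],[0.6,[-1,0.395,0],0.2725],[0.6,[-1,0.395,0],0.2725]]' >/dev/null
$p '[[0.6,[-0.1,0.3,0],0],[0.6,[-0.2,0.58,0],0],[0.6,[-0.284,0.806,0],0],[0.6,[-0.4,1,0.05],0],[0.6,[-0.4,1,0.05],0]]' >/dev/null
python3 - <<'E'
from h import *
status(); f=snap('wrist','w7.png',s=1.5); rect(f,GRE,.048); go(.656,-.2105,.028,27)
E
```

```text
t 29.0 tcp [ 0.6347 -0.1382  0.1516] yaw 26.9 F [ 0.4  0.8 -0.1] w 0.6 g 0.0 j6 0.77
[332. 202.] [ 657.  -208.9] [65.  25.3] 27.9 rack [ 189.7 -349.6]
yaw 27.0 roll -0.0002 shift now-axes [-0.121  0.631  1.031] post-turn axes [-0.121  0.631  1.031] dist 0.146
```

View pics/w7.png

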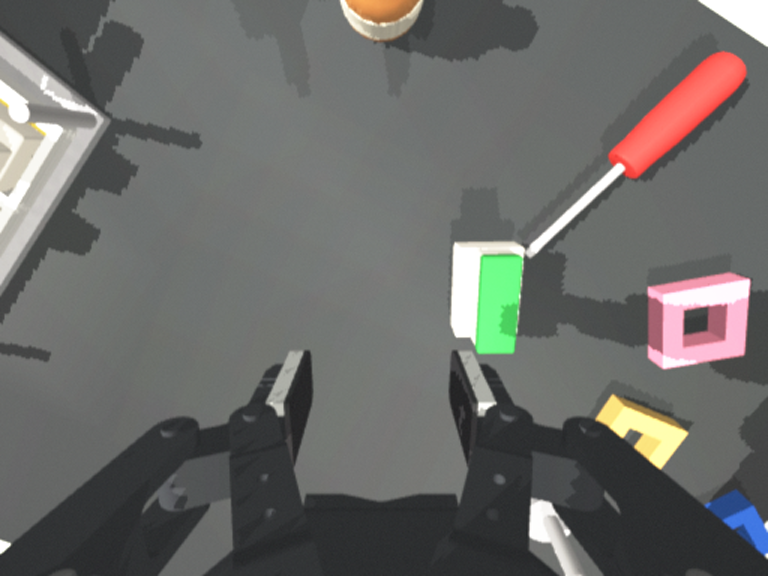

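The green block is at about (487,300), with the screwdriver's tip near its far corner (530,250), clear of where the fingers will go.

```bash
p="python3 -m pendant"
$p '[[0.6,[-0.08,0.35,0],0],[0.6,[-0.135,0.628,0],0],[0.6,[-0.135,0.628,0.2],0],[0.6,[-0.135,0.628,0.55],0],[0.6,[-0.135,0.628,0.85],0],[0.6,[-0.135,0.628,1],0],[0.6,[-0.135,0.628,1],0],[0.6,[-0.135,0.628,1],0]]'
$p '[[0.6,[0,0,0.03],0],[0,[0,0,0.03],0],[0,[0,0,0.03],0],[0,[0,0,0.03],0],[0,[0,0,0.03],0],[0,[0,0,0.03],0]]'
$p '[[0,[0,0,0],0],[0,[0,0,-0.4],0],[0,[0,0,-0.8],0],[0,[0,0,-1],0],[0,[0,0,-1],0]]'
python3 - <<'E'
from h import *
status(); go(*slot('green'),.15,76)
E
```

```text
time: 29.85
tool_pos: [0.6561, -0.2101, 0.0343]
tool_rot: [0.0, 0.972, 0.234, 0.001]
contact_force: [-0.1, 0.0, 0.8]
gripper_width: 0.6
grasp_force: 0.0
time: 30.45
tool_pos: [0.6563, -0.2111, 0.0312]
tool_rot: [0.001, 0.972, 0.233, 0.001]
contact_force: [-0.3, 1.5, 5.4]
gripper_width: 0.261
grasp_force: 60.4
time: 30.95
tool_pos: [0.6578, -0.2119, 0.1551]
tool_rot: [0.003, 0.972, 0.233, 0.004]
contact_force: [0.4, -0.3, -1.6]
gripper_width: 0.266
grasp_force: 59.7
t 30.9 tcp [ 0.6578 -0.2119  0.1551] yaw 27.0 F [ 0.4 -0.3 -1.6] w 0.266 g 59.7 j6 0.68
yaw 27.0 roll -0.2723 shift now-axes [ 1.322 -3.183  0.028] post-turn axes [ 3.269 -1.09   0.054] dist 0.414
```

```bash
p="python3 -m pendant"
$p '[[0,[0.06,-0.14,0],-0.045],[0,[0.12,-0.29,0],-0.09],[0,[0.18,-0.43,0],-0.135],[0,[0.24,-0.57,0],-0.18],[0,[0.3,-0.72,0],-0.225],[0,[0.36,-0.86,0],-0.2723],[0,[0.415,-1,0],-0.2723],[0,[0.415,-1,0],-0.2723]]' >/dev/null
$p '[[0,[0.33,-0.11,0],0],[0,[0.66,-0.22,0],0],[0,[1,-0.333,0],0],[0,[1,-0.333,0],0]]' >/dev/null
$p '[[0,[0.33,-0.11,0],0],[0,[0.66,-0.22,0],0],[0,[1,-0.333,0],0],[0,[1,-0.333,0],0],[0,[1,-0.333,0],0]]' >/dev/null
python3 - <<'E'
from h import *
status(); go(*slot('green'),.0395,76)
rect(snap('wrist','w8.png'),GRE,manip.state()['tool_pos'][2]+.0168)
E
```

```text
t 32.6 tcp [0.6255 0.1708 0.1486] yaw 76.0 F [ 0.1  0.  -1.2] w 0.263 g 59.6 j6 0.4
yaw 76.0 roll -0.0001 shift now-axes [ 0.241 -0.056  0.909] post-turn axes [ 0.241 -0.056  0.909] dist 0.113
[246. 147.] [636.6 227.9] [26.1 22.2] 76.0 rack [64.1 69.3]
[254. 252.] [626.3 172.9] [66.1 24.8] 76.1 rack [67.4 13.4]
```

```bash
p="python3 -m pendant"
$p '[[0,[0.12,-0.03,0],0],[0,[0.23,-0.056,0],0],[0,[0.23,-0.056,0],0],[0,[0.23,-0.056,0.3],0],[0,[0.23,-0.056,0.6],0],[0,[0.23,-0.056,0.8],0],[0,[0.23,-0.056,0.91],0],[0,[0.23,-0.056,0.91],0],[0,[0.23,-0.056,0.91],0]]'
$p '[[0.45,[0,0,0],0],[0.45,[0,0,0],0],[0.45,[0,0,0],0],[0.45,[0,0,0],0],[0.45,[0,0,-0.3],0],[0.45,[0,0,-0.6],0],[0.6,[0,0,-1],0],[0.6,[0,0,-1],0]]'
python3 - <<'E'
from h import *
status(); rect(snap('wrist'),GRE,.056)
# frame again from top camera
t=snap('top'); rect(t,BRA,.018); rect(snap('side'),BRA,.018)
go(.597,-.3805,.2,3.5);go(.597,-.3805,.2,-86.5)
E
```

```text
time: 33.6
tool_pos: [0.6266, 0.1996, 0.0411]
tool_rot: [0.0, 0.788, 0.616, 0.001]
contact_force: [0.6, -0.6, -1.7]
gripper_width: 0.265
grasp_force: 60.7
time: 34.4
tool_pos: [0.6306, 0.2005, 0.17]
tool_rot: [0.003, 0.788, 0.616, 0.007]
contact_force: [1.1, 0.7, 0.5]
gripper_width: 0.601
grasp_force: 0.0
t 34.4 tcp [0.6306 0.2005 0.17  ] yaw 76.0 F [1.1 0.7 0.5] w 0.601 g 0.0 j6 0.44
[248. 188.] [627.1 201.3] [64.3 23.4] 76.4 rack [61.2 41.1]
[356. 193.] [ 597.8 -380.1] [62.2 63.4] 3.4 rack [ 173.8 -530.1]
[28. 68.] [ -23.7 1030.4] [208.  302.4] 1.8 rack [-771.1  687.8]
[314. 295.] [ 596.3 -383.2] [65.3 65.1] 3.5 rack [ 173.  -533.4]
yaw 76.0 roll 0.4028 shift now-axes [-4.748  0.936 -0.331] post-turn axes [-0.534  4.81  -0.329] dist 0.582
yaw 76.0 roll 0.9028 shift now-axes [-4.748  0.936 -0.331] post-turn axes [ 4.81   0.534 -0.329] dist 0.582
```

```bash
p="python3 -m pendant"
$p '[[1,[-0.11,0.02,0],0.045],[1,[-0.22,0.043,0],0.09],[1,[-0.33,0.065,0],0.135],[1,[-0.44,0.087,0],0.18],[1,[-0.55,0.108,0],0.225],[1,[-0.66,0.13,0],0.27],[1,[-0.78,0.153,0],0.315],[1,[-0.89,0.175,0],0.36],[1,[-1,0.197,0],0.4028],[1,[-1,0.197,0],0.4028]]' >/dev/null
$p '[[1,[-0.04,0.33,0],0],[1,[-0.07,0.66,0],0],[1,[-0.11,1,0],0],[1,[-0.11,1,0],0]]' >/dev/null
$p '[[1,[-0.04,0.33,0],0],[1,[-0.07,0.66,0],0],[1,[-0.11,1,0],0],[1,[-0.11,1,0],0]]' >/dev/null
$p '[[1,[-0.14,0.33,-0.1],0],[1,[-0.27,0.66,-0.2],0],[1,[-0.4,1,-0.3],0],[1,[-0.4,1,-0.3],0],[1,[-0.4,1,-0.3],0]]' >/dev/null
python3 - <<'E'
from h import *
status(); f=snap('wrist','w9.png',s=1.5); rect(f,BRA,.018); go(.597,-.3805,.1,3.5); pickle.dump(f,open('w9.pkl','wb'))
E
```

```text
t 36.9 tcp [ 0.5675 -0.2857  0.1956] yaw 3.5 F [-0.5  0.7 -0.8] w 1.002 g 0.0 j6 0.92
[329. 149.] [ 598.8 -378.7] [58.7 62.6] 3.6 rack [ 174.4 -528.5]
[341. 153.] [ 598.9 -379.9] [29.9 30.2] 3.6 rack [ 174.8 -529.6]
yaw 3.6 roll 0.0005 shift now-axes [0.196 0.812 0.791] post-turn axes [0.197 0.812 0.791] dist 0.138
```

View pics/w9.png

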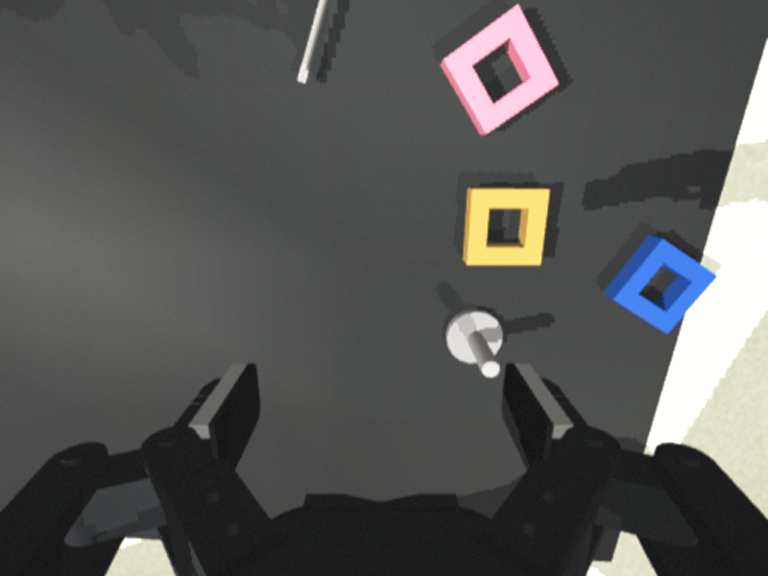

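The brass frame's opening is at about (505,227), the post's foot centre at (474,337), its spindle top at (490,369). The pink and blue look-alikes are clear of the finger positions.

```bash
python3 - <<'E'
from h import *
f=pickle.load(open('w9.pkl','rb'))
print('foot',px2w(f,474/1.5,337/1.5,.008),'tip',px2w(f,490/1.5,369/1.5,.064))
go(.599,-.381,.1,3.5)
E
p="python3 -m pendant"
$p '[[1,[0.1,0.41,0.2],0],[1,[0.212,0.816,0.4],0],[1,[0.212,0.816,0.7],0],[1,[0.212,0.816,0.7],0],[1,[0.212,0.816,0.7],0]]' >/dev/null
python3 - <<'E'
from h import *
status(); f=snap('wrist'); rect(f,BRA,.018)
go(.599,-.381,.003,3.5)
E
```

```text
foot [ 0.50171504 -0.36978562  0.008     ] tip [ 0.50128506 -0.36967594  0.064     ]
yaw 3.6 roll 0.0005 shift now-axes [0.212 0.817 0.791] post-turn axes [0.213 0.817 0.791] dist 0.139
t 37.4 tcp [ 0.5985 -0.38    0.11  ] yaw 3.6 F [ 0.2 -0.5 -0.2] w 1.0 g 0.0 j6 0.84
[255. 192.] [ 599.6 -380.2] [62.3 59.4] 3.5 rack [ 175.6 -529.7]
yaw 3.6 roll 0.0007 shift now-axes [-0.004  0.002  0.913] post-turn axes [-0.004  0.002  0.913] dist 0.11
```

```bash
p="python3 -m pendant"
$p '[[1,[0.002,0.005,0.3],0],[1,[0.002,0.005,0.6],0],[1,[0.002,0.005,0.82],0],[1,[0.002,0.005,0.92],0],[1,[0.002,0.005,0.92],0],[1,[0.002,0.005,0.92],0]]'
$p '[[0,[0,0,0],0],[0,[0,0,0],0],[0,[0,0,0],0],[0,[0,0,0],0],[0,[0,0,0],0]]'
$p '[[0,[0,0,-0.3],0],[0,[0,0,-0.6],0],[0,[0,0,-1],0],[0,[0,0,-1],0],[0,[0,0,-1],0]]'
python3 - <<'E'
from h import *
status(); go(.5015,-.3705,.12,3.5)
f=snap('wrist','w10.png',s=1); rect(f,BRA,manip.state()['tool_pos'][2]+.012)
E
```

```text
time: 38.05
tool_pos: [0.6006, -0.3837, 0.0046]
tool_rot: [0.001, 1.0, 0.031, 0.001]
contact_force: [0.0, 0.3, 1.2]
gripper_width: 1.002
grasp_force: 0.0
time: 38.55
tool_pos: [0.6006, -0.3844, 0.0047]
tool_rot: [0.001, 1.0, 0.03, 0.002]
contact_force: [0.1, 1.4, 6.7]
gripper_width: 0.656
grasp_force: 65.6
time: 39.05
tool_pos: [0.6, -0.3842, 0.1246]
tool_rot: [0.001, 1.0, 0.03, 0.002]
contact_force: [0.4, 0.1, -2.5]
gripper_width: 0.658
grasp_force: 64.8
t 39.0 tcp [ 0.6    -0.3842  0.1246] yaw 3.5 F [ 0.4  0.1 -2.5] w 0.658 g 64.8 j6 0.84
yaw 3.5 roll -0.0 shift now-axes [-0.813 -0.164  0.035] post-turn axes [-0.813 -0.164  0.035] dist 0.1
```

View pics/w10.png

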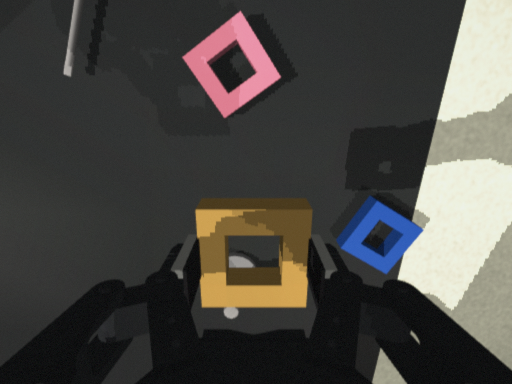

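The frame is held level: its top face spans (197..310, 210..307) and its opening (227..282, 236..285). The post shows below it.

```bash
python3 - <<'E'
from h import *
f=snap('wrist'); z=manip.state()['tool_pos'][2]+.0133; status()
c=np.mean([px2w(f,u,v,z) for u,v in((227,236),(282,236),(282,285),(227,285))],0); o=np.mean([px2w(f,u,v,z) for u,v in((196,210),(312,210),(308,307),(201,307))],0)
print(c,o,'post tip',px2w(f,231,312,.064)); g=(c[:2]+o[:2])/2; tp=manip.state()['tool_pos']; print(g-tp[:2])
p=np.array([.5015,-.3702])-(g-tp[:2]); go(*p,tp[2],3.5)
E
```

```text
t 39.1 tcp [ 0.5982 -0.3827  0.1202] yaw 3.5 F [ 0.7  0.1 -1.7] w 0.658 g 64.8 j6 0.84
[ 0.59558356 -0.3837015   0.13350076] [ 0.59550476 -0.38357854  0.13350076] post tip [ 0.5020618  -0.36928609  0.064     ]
[-0.00261487 -0.00097328]
yaw 3.5 roll -0.0 shift now-axes [-0.775 -0.16   0.002] post-turn axes [-0.775 -0.16   0.002] dist 0.095
```

```bash
p="python3 -m pendant"
$p '[[0,[-0.26,-0.05,0],0],[0,[-0.52,-0.1,0],0],[0,[-0.775,-0.157,0],0],[0,[-0.775,-0.157,0],0],[0,[-0.775,-0.157,0],0],[0,[-0.775,-0.157,0],0]]'
python3 - <<'E'
from h import *
status(); f=snap('wrist','w11.png',s=1,crop=(150,150,362,384)); tp=manip.state()['tool_pos']; print('postpx',w2px(f,(.5015,-.37,.064)),w2px(f,(.5015,-.37,.03)),'hole',[w2px(f,(tp[0]-.0026+a*.015,tp[1]-.001+b*.015,tp[2]+.0133)) for a in(-1,1) for b in(-1,1)]); go(tp[0],tp[1],.015)
E
```

```text
time: 39.75
tool_pos: [0.5055, -0.3701, 0.121]
tool_rot: [-0.0, 1.0, 0.031, -0.0]
contact_force: [-0.1, -0.4, -1.5]
gripper_width: 0.655
grasp_force: 64.8
t 39.8 tcp [ 0.5055 -0.3701  0.121 ] yaw 3.5 F [-0.1 -0.4 -1.5] w 0.655 g 64.8 j6 0.76
postpx [np.float64(253.54372636351425), np.float64(214.2197358791387)] [np.float64(253.58116489009146), np.float64(199.82457883821652)] hole [[np.float64(281.61677225613704), np.float64(287.53155772034165)], [np.float64(226.41075347811508), np.float64(284.5736698546364)], [np.float64(287.00575903472134), np.float64(237.63248054704286)], [np.float64(228.347656224008), np.float64(234.30588217471893)]]
yaw 3.5 roll 0 shift now-axes [0.    0.    0.886] post-turn axes [0.    0.    0.886] dist 0.106
```

View pics/w11.png

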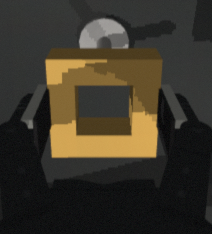

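The frame hides the spindle, and the foot shows behind it at (105,33) in the crop, as the geometry predicts. I'll lower in stages and watch the force.

```bash
p="python3 -m pendant"
$p '[[0,[-0.012,0,0.2],0],[0,[-0.012,0,0.35],0],[0,[-0.012,0,0.5],0],[0,[-0.012,0,0.62],0],[0,[-0.012,0,0.62],0]]'
$p '[[0,[0,0,0.1],0],[0,[0,0,0.2],0],[0,[0,0,0.26],0],[0,[0,0,0.26],0],[0,[0,0,0.26],0]]'
python3 -c "
from h import *
status()"
```

```text
time: 40.3
tool_pos: [0.5027, -0.3689, 0.0445]
tool_rot: [-0.002, 1.0, 0.031, -0.002]
contact_force: [0.2, 0.9, -1.2]
gripper_width: 0.653
grasp_force: 64.7
time: 40.8
tool_pos: [0.5036, -0.3702, 0.0162]
tool_rot: [-0.0, 1.0, 0.03, -0.0]
contact_force: [0.3, 0.2, -1.5]
gripper_width: 0.658
grasp_force: 64.8
t 40.8 tcp [ 0.5036 -0.3702  0.0162] yaw 3.5 F [ 0.3  0.2 -1.5] w 0.658 g 64.8 j6 0.76
```

Release, retreat up, and check all.

```bash
p="python3 -m pendant"
$p '[[0,[0,0,0.02],0],[0,[0,0,0.02],0],[1,[0,0,0.02],0],[1,[0,0,0.02],0],[1,[0,0,0.02],0],[1,[0,0,0.02],0],[1,[0,0,-0.3],0],[1,[0,0,-0.6],0],[1,[0,0,-1],0],[1,[0,0,-1],0]]'
$p '[[1,[-0.1,-0.3,-0.2],0],[1,[-0.1,-0.6,-0.4],0],[1,[-0.1,-1,-0.6],0],[1,[-0.1,-1,-0.6],0],[1,[-0.1,-1,-0.6],0]]' >/dev/null
python3 - <<'E'
from h import *
status(); s=snap('side'); a=s['img'][80:300,170:400,::-1]; w=snap('wrist','w12.png')
t=snap('top'); b=t['img'][100:270,80:440,::-1]
c=np.zeros((590,790,3),'uint8'); b=cv2.resize(b,(430,203),interpolation=3)
a=cv2.resize(a,(615,590),interpolation=3); c[:,:615]=a; cv2.imwrite('pics/all.png',c[:,:615]); cv2.imwrite('pics/topx.png',b)
r=r2w(q,cov(0,.212,.003,1.92)); go(r[0],r[1],.34,76)
E
```

```text
time: 41.8
tool_pos: [0.5074, -0.3737, 0.1456]
tool_rot: [0.005, 1.0, 0.031, 0.005]
contact_force: [0.5, -0.2, 0.9]
gripper_width: 0.998
grasp_force: 0.0
t 42.3 tcp [ 0.4848 -0.2507  0.2092] yaw 3.6 F [ 0.2 -0.2 -0.5] w 1.002 g 0.0 j6 0.89
yaw 3.4 roll -0.4031 shift now-axes [ 1.253 -4.878 -1.106] post-turn axes [ 5.027 -0.266 -1.117] dist 0.619
```

View pics/all.png

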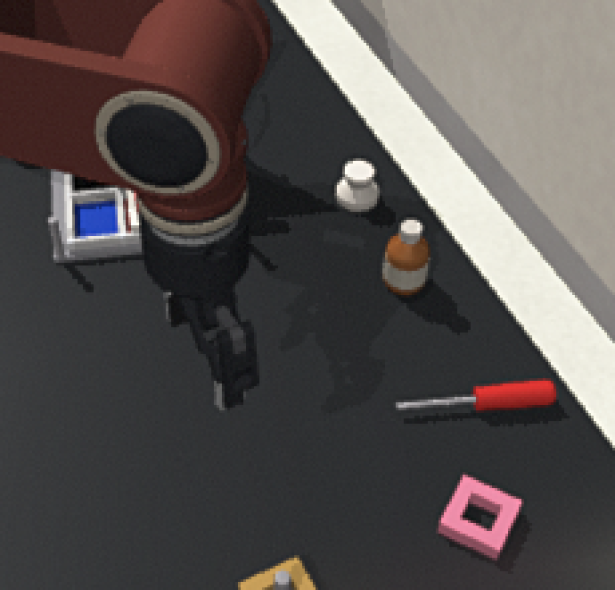

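The frame sits on the post, and the bystanders look untouched. Next, back to the cover handle, with a look at the rack on the way.

```bash
p="python3 -m pendant"
$p '[[1,[0.03,-0.11,-0.1],-0.045],[1,[0.055,-0.22,-0.2],-0.09],[1,[0.08,-0.33,-0.3],-0.135],[1,[0.11,-0.44,-0.4],-0.18],[1,[0.14,-0.55,-0.5],-0.225],[1,[0.17,-0.66,-0.6],-0.27],[1,[0.19,-0.77,-0.7],-0.315],[1,[0.22,-0.88,-0.8],-0.36],[1,[0.25,-1,-0.95],-0.403],[1,[0.25,-1,-0.95],-0.403]]' >/dev/null
$p '[[1,[0.33,-0.02,-0.05],0],[1,[0.66,-0.04,-0.1],0],[1,[1,-0.05,-0.15],0],[1,[1,-0.05,-0.15],0]]' >/dev/null
$p '[[1,[0.33,-0.02,0],0],[1,[0.66,-0.04,0],0],[1,[1,-0.05,0],0],[1,[1,-0.05,0],0],[1,[1,-0.05,0],0]]' >/dev/null
python3 - <<'E'
from h import *
status(); f=snap('wrist','w13.png',s=1.5)
for n,c in(('r',RED),('y',YEL),('g',GRE),('p',PUR)): print(n); rect(f,c,.056)
r=r2w(q,cov(0,.212,.003,1.92)); go(r[0],r[1],.34,76)
E
```

```text
t 44.4 tcp [0.5534 0.1053 0.3384] yaw 75.9 F [-0.  -0.4 -0.6] w 1.003 g 0.0 j6 0.3
r
[245. 132.] [550.  141.4] [69.9 44.2] 74.6 rack [  1.  -35.7]
[ 23. 269.] [108.6  -6.2] [189.9  86. ] 60.7 rack [-391.5 -285.8]
[426. 295.] [ 791.  -212.9] [30.  65.5] 63.1 rack [ 320.7 -321. ]
y
[284. 132.] [603.6 129.4] [66.2 44.2] 76.0 rack [ 55.9 -34.3]
g
[288.  79.] [627.2 199.5] [65.2 26.1] 77.5 rack [61.8 39.4]
p
[247.  79.] [570.1 213.8] [64.7 23.6] 76.1 rack [ 3.  39.4]
yaw 75.9 roll -0.0006 shift now-axes [ 2.006 -0.112 -0.013] post-turn axes [ 2.006 -0.108 -0.013] dist 0.241
```

View pics/w13.png

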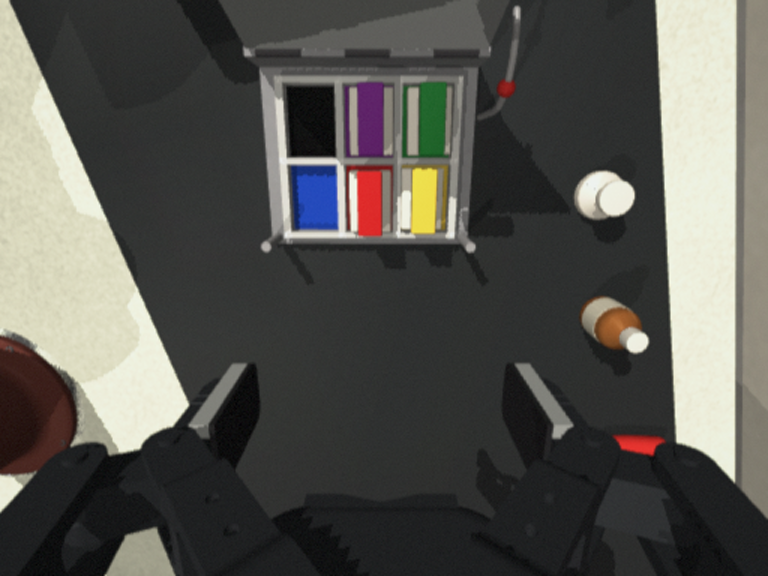

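All four blocks sit straight in their matching slots (purple 370,120; green 432,118; red 370,202; yellow 424,200).

```bash
p="python3 -m pendant"
$p '[[1,[0.33,-0.02,0],0],[1,[0.66,-0.04,0],0],[1,[0.9,-0.055,0],0],[1,[0.9,-0.055,0],0],[1,[0.9,-0.055,0],0]]' >/dev/null
python3 - <<'E'
from h import *
status(); f=snap('wrist','w14.png',s=1.2)
for a in(106,108,110,112): print(a,[np.round(np.array(w2px(f,r2w(q,cov(x,.212,.003,np.radians(a)))))*1.2) for x in(-.025,.025)],[np.round(np.array(w2px(f,r2w(q,cov(x,.18,.003,np.radians(a)))))*1.2) for x in(-.108,.108)])
E
```

```text
t 44.9 tcp [0.5732 0.211  0.3396] yaw 75.9 F [ 0.4 -0.3  0.6] w 0.995 g 0.0 j6 0.48
106 [array([250.,  49.]), array([335.,  49.])] [array([135.,  74.]), array([454.,  74.])]
108 [array([250.,  37.]), array([335.,  37.])] [array([135.,  65.]), array([454.,  64.])]
110 [array([250.,  24.]), array([335.,  24.])] [array([135.,  56.]), array([453.,  55.])]
112 [array([250.,  12.]), array([335.,  12.])] [array([135.,  47.]), array([453.,  47.])]
```

View pics/w14.png

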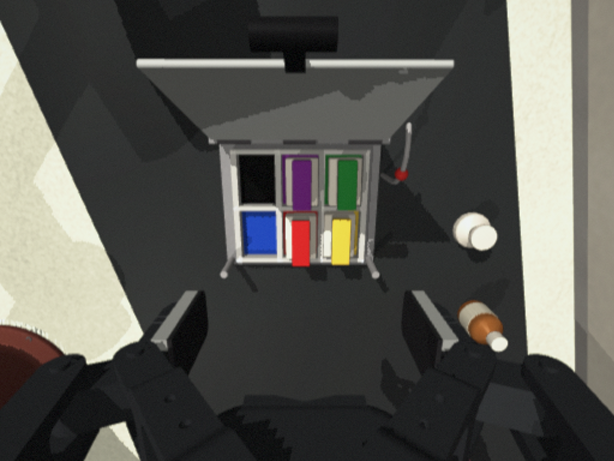

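The handle bar is at (293,36), which puts the cover at about 108°: it eased back slightly at release. I'll grip it, press it to the stop once more, then fold.

```bash
python3 - <<'E'
from h import *
r=r2w(q,cov(0,.212,.003,np.radians(108.3))); print(r); go(r[0],r[1],r[2]+.08,76); go(r[0],r[1],r[2]-.020,76)
E
```

```text
[0.59752593 0.33575845 0.26233622]
yaw 75.9 roll -0.0006 shift now-axes [ 1.06  -0.057 -0.021] post-turn axes [ 1.06  -0.055 -0.021] dist 0.127
yaw 75.9 roll -0.0006 shift now-axes [ 1.061 -0.057  0.812] post-turn axes [ 1.061 -0.055  0.812] dist 0.16
```

```bash
p="python3 -m pendant"
$p '[[1,[0.35,-0.02,0],0],[1,[0.7,-0.04,0],0],[1,[1,-0.05,0],0],[1,[1,-0.05,0],0],[1,[1,-0.05,0],0]]' >/dev/null
$p '[[1,[0.055,0,0],0],[1,[0.055,0,0.2],0],[1,[0.055,0,0.5],0],[1,[0.055,0,0.7],0],[1,[0.055,0,0.82],0],[1,[0.055,0,0.82],0]]'
$p '[[0,[0,0,0],0],[0,[0,0,0],0],[0,[0,0,0],0],[0,[0,0,0],0],[0,[0,0,0],0]]'
$p '[[0,[0.04,0,0.015],0],[0,[0.08,0,0.03],0],[0,[0.11,0,0.042],0],[0,[0.11,0,0.042],0],[0,[0.11,0,0.042],0]]'
python3 - <<'E'
from h import *
status(); r=[r2w(q,cov(0,.212,.003,np.radians(a))) for a in(108.3,110,112)]; print(r)
E
```

```text
time: 46.05
tool_pos: [0.5967, 0.3355, 0.2392]
tool_rot: [-0.001, 0.788, 0.615, -0.002]
contact_force: [-0.3, -0.3, 0.3]
gripper_width: 1.002
grasp_force: 0.0
time: 46.55
tool_pos: [0.5983, 0.3377, 0.2447]
tool_rot: [0.0, 0.788, 0.616, 0.002]
contact_force: [-0.7, 0.3, 5.9]
gripper_width: 0.572
grasp_force: 65.0
time: 47.05
tool_pos: [0.6003, 0.3452, 0.2418]
tool_rot: [0.004, 0.788, 0.615, -0.004]
contact_force: [-13.1, -17.0, 17.1]
gripper_width: 0.572
grasp_force: 66.3
t 47.0 tcp [0.6003 0.3452 0.2418] yaw 76.0 F [-13.1 -17.   17.1] w 0.572 g 66.3 j6 0.66
[array([0.59752593, 0.33575845, 0.26233622]), array([0.59895893, 0.34149484, 0.26018878]), array([0.60062415, 0.3481608 , 0.25743916])]
```

```bash
p="python3 -m pendant"
$p '[[0,[-0.05,0,-0.02],0],[0,[-0.05,0,-0.02],0],[0,[-0.05,0,-0.02],0]]'
python3 - <<'E'
from h import *
status(); M=yaw()[1]; p0=r2w(q,cov(0,.212,.003,np.radians(110)))
for a in(106,100,94,88,82,76,70,64,58,54,50,47,45,43): print(a,(M.T@(r2w(q,cov(0,.212,.003,np.radians(a)))-p0)/.12).round(3))
E
```

```text
time: 47.35
tool_pos: [0.5999, 0.3438, 0.2424]
tool_rot: [0.001, 0.788, 0.616, 0.001]
contact_force: [-3.0, -1.5, 7.5]
gripper_width: 0.57
grasp_force: 65.2
t 47.4 tcp [0.5999 0.3438 0.2424] yaw 76.0 F [-3.  -1.5  7.5] w 0.57 g 65.2 j6 0.66
106 [-0.117 -0.    -0.04 ]
100 [-0.296 -0.    -0.084]
94 [-0.479 -0.    -0.109]
88 [-0.664 -0.    -0.115]
82 [-0.849 -0.001 -0.102]
76 [-1.031e+00 -1.000e-03 -7.000e-02]
70 [-1.208e+00 -1.000e-03 -1.800e-02]
64 [-1.38e+00 -1.00e-03  5.20e-02]
58 [-1.543 -0.002  0.139]
54 [-1.646 -0.002  0.206]
50 [-1.744 -0.002  0.281]
47 [-1.815 -0.003  0.341]
45 [-1.86  -0.003  0.383]
43 [-1.903 -0.003  0.427]
```

```bash
p="python3 -m pendant"
$p '[[0,[-0.117,0,-0.04],0],[0,[-0.296,0,-0.084],0],[0,[-0.479,0,-0.109],0],[0,[-0.664,0,-0.115],0],[0,[-0.849,0,-0.102],0],[0,[-0.972,0,-0.082],0],[0,[-0.972,0,-0.082],0]]'
$p '[[0,[-0.12,0,0.03],0],[0,[-0.236,0,0.064],0],[0,[-0.408,0,0.134],0],[0,[-0.571,0,0.221],0],[0,[-0.723,0,0.325],0],[0,[-0.723,0,0.325],0],[0,[-0.723,0,0.325],0]]'
python3 - <<'E'
from h import *
status(); tp=manip.state()['tool_pos']; h=w2r(tp); print('rack y',h, 'angle from y', np.degrees(np.arccos((.095-h[1])/.212)),'from z',np.degrees(np.arcsin((tp[2]+.0185-.062)/.212)))
def objs(f): pass
s=snap('side','s5.png'); t=snap('top','t5.png'); pickle.dump(s,open('s5.pkl','wb'));pickle.dump(t,open('t5.pkl','wb'))
a=t['img'][130:270,80:220,::-1]; b=s['img'][60:180,160:280,::-1]
c=np.hstack([cv2.resize(a,(395,395),interpolation=3),cv2.resize(b,(395,395),interpolation=3)]); cv2.imwrite('pics/c5.png',c)
for aa in(45,50,53,56): print(aa,[[np.round(w2px(f,r2w(q,cov(x,.18,.006,np.radians(aa)))),1).tolist() for x in(-.108,.108)] for f in(t,s)])
E
```

```text
time: 48.05
tool_pos: [0.5712, 0.23, 0.2515]
tool_rot: [-0.0, 0.788, 0.615, 0.001]
contact_force: [-4.0, -0.0, 7.0]
gripper_width: 0.569
grasp_force: 66.1
time: 48.75
tool_pos: [0.5495, 0.1446, 0.2117]
tool_rot: [0.001, 0.788, 0.616, -0.002]
contact_force: [-6.5, -5.2, 8.8]
gripper_width: 0.573
grasp_force: 69.4
t 48.8 tcp [0.5495 0.1446 0.2117] yaw 76.0 F [-6.5 -5.2  8.8] w 0.573 g 69.4 j6 0.37
rack y [-0.00025403 -0.03265346] angle from y 52.97675749240197 from z 52.49736542860546
45 [[[117.4, 249.8], [148.4, 152.6]], [[180.3, 114.8], [256.6, 107.3]]]
50 [[[109.9, 248.3], [141.7, 150.0]], [[179.7, 109.3], [255.9, 101.9]]]
53 [[[105.2, 247.4], [137.5, 148.4]], [[179.3, 106.0], [255.5, 98.7]]]
56 [[[100.5, 246.4], [133.2, 146.8]], [[179.0, 102.8], [255.1, 95.5]]]
```

View pics/c5.png

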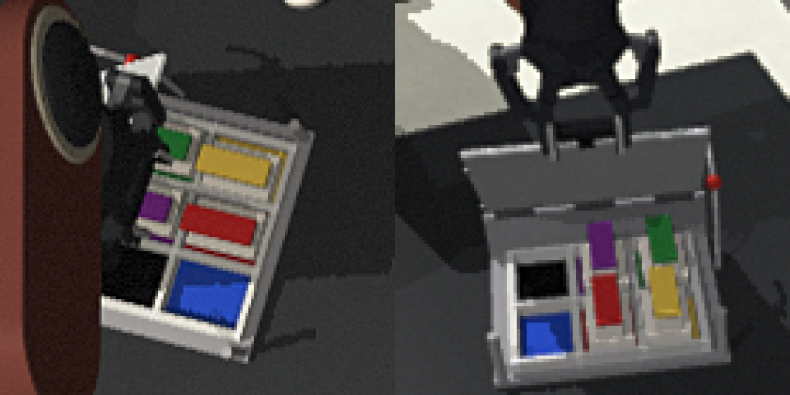

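The side half shows the free-edge corners at (460,152) and (710,127) of the crop. That is 53°, in agreement with the tool position. The last step goes to 45°.

```bash
p="python3 -m pendant"
$p '[[0,[-0.046,0,0.035],0],[0,[-0.092,0,0.073],0],[0,[-0.14,0,0.114],0],[0,[-0.184,0,0.154],0],[0,[-0.184,0,0.154],0],[0,[-0.184,0,0.154],0],[0,[-0.184,0,0.154],0]]'
cat >> h.py <<'E'
def ang(fn):
    tp=manip.state()['tool_pos']; h=w2r(tp); print('angle y',np.degrees(np.arccos((.095-h[1])/.212)),'z',np.degrees(np.arcsin((tp[2]+.0185-.062)/.212)))
    s=snap('side'); b=s['img'][85:130,165:285,::-1]; cv2.imwrite('pics/'+fn,cv2.resize(b,(800,300),interpolation=3))
    for aa in(43,44,45,46,47,48): print(aa,[np.round((np.array(w2px(s,r2w(q,cov(x,.18,.006,np.radians(aa)))))-(165,85)+.5)*800/120).tolist() for x in(-.108,.108)])
E
python3 -c "
from h import *
status(); ang('a1.png')"
```

```text
time: 49.55
tool_pos: [0.5443, 0.1237, 0.1929]
tool_rot: [0.0, 0.788, 0.616, -0.001]
contact_force: [-6.9, -5.0, 7.0]
gripper_width: 0.568
grasp_force: 71.1
t 49.5 tcp [0.5443 0.1237 0.1929] yaw 76.0 F [-6.9 -5.   7. ] w 0.568 g 71.1 j6 0.34
angle y 45.26934431191222 z 44.80550889389466
43 [[107.0, 217.0], [615.0, 167.0]]
44 [[106.0, 210.0], [615.0, 159.0]]
45 [[106.0, 202.0], [614.0, 152.0]]
46 [[105.0, 195.0], [613.0, 145.0]]
47 [[104.0, 187.0], [612.0, 137.0]]
48 [[103.0, 180.0], [611.0, 130.0]]
```

View pics/a1.png

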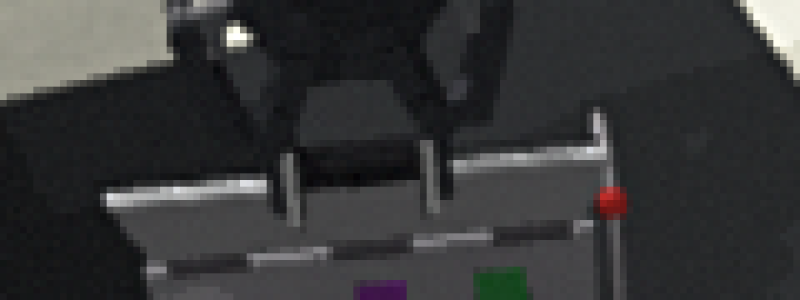

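The edge corners at (104,197) and (606,148) put the cover at about 45.5°. I'll release in place.

```bash
p="python3 -m pendant"
$p '[[1,[0,0,0],0],[1,[0,0,0],0],[1,[0,0,0],0],[1,[0,0,0],0],[1,[0,0,-0.3],0],[1,[0,0,-0.6],0],[1,[0,0,-1],0],[1,[0,0,-1],0]]'
$p '[[1,[-0.35,0,-0.1],0],[1,[-0.7,0,-0.2],0],[1,[-1,0,-0.3],0],[1,[-1,0,-0.3],0]]' >/dev/null
$p '[[1,[-0.35,0,0],0],[1,[-0.7,0,0],0],[1,[-1,0,0],0],[1,[-1,0,0],0]]' >/dev/null
$p '[[1,[-0.3,0.3,0],0],[1,[-0.4,0.7,0],0],[1,[-0.4,1,0],0],[1,[-0.4,1,0],0],[1,[-0.4,1,0],0]]' >/dev/null
python3 - <<'E'
from h import *
status(); ang('a2.png'); w=snap('wrist'); t=snap('top'); print([np.round(w2px(t,r2w(q,cov(x,.18,.006,np.radians(45))))) for x in(-.108,.108)])
b=cv2.imread('pics/a2.png'); a=cv2.resize(w['img'][:,:,::-1],(400,300)); c=cv2.resize(t['img'][110:290,70:470,::-1],(400,180),interpolation=3); c=cv2.copyMakeBorder(c,0,120,0,0,cv2.BORDER_CONSTANT)
cv2.imwrite('pics/fin.png',np.vstack([b,np.hstack([a,c])]))
rect(t,BRA,.026)
E
```

```text
time: 50.4
tool_pos: [0.548, 0.1255, 0.3205]
tool_rot: [0.004, 0.788, 0.616, 0.006]
contact_force: [0.3, 0.2, 0.4]
gripper_width: 1.0
grasp_force: 0.0
t 51.7 tcp [ 0.5924 -0.1823  0.3459] yaw 76.1 F [-0.6  0.7  1. ] w 0.997 g 0.0 j6 -0.18
angle y nan z nan
43 [[107.0, 217.0], [615.0, 167.0]]
44 [[106.0, 210.0], [615.0, 159.0]]
45 [[106.0, 202.0], [614.0, 152.0]]
46 [[105.0, 195.0], [613.0, 145.0]]
47 [[104.0, 187.0], [612.0, 137.0]]
48 [[103.0, 180.0], [611.0, 130.0]]
[array([117., 250.]), array([148., 153.])]
[356. 230.] [ 501.9 -370. ] [61.  63.3] 3.4 rack [  78.3 -543.5]h.py:51: RuntimeWarning: invalid value encountered in arccos
  tp=manip.state()['tool_pos']; h=w2r(tp); print('angle y',np.degrees(np.arccos((.095-h[1])/.212)),'z',np.degrees(np.arcsin((tp[2]+.0185-.062)/.212)))
h.py:51: RuntimeWarning: invalid value encountered in arcsin
  tp=manip.state()['tool_pos']; h=w2r(tp); print('angle y',np.degrees(np.arccos((.095-h[1])/.212)),'z',np.degrees(np.arcsin((tp[2]+.0185-.062)/.212)))
```

View pics/fin.png

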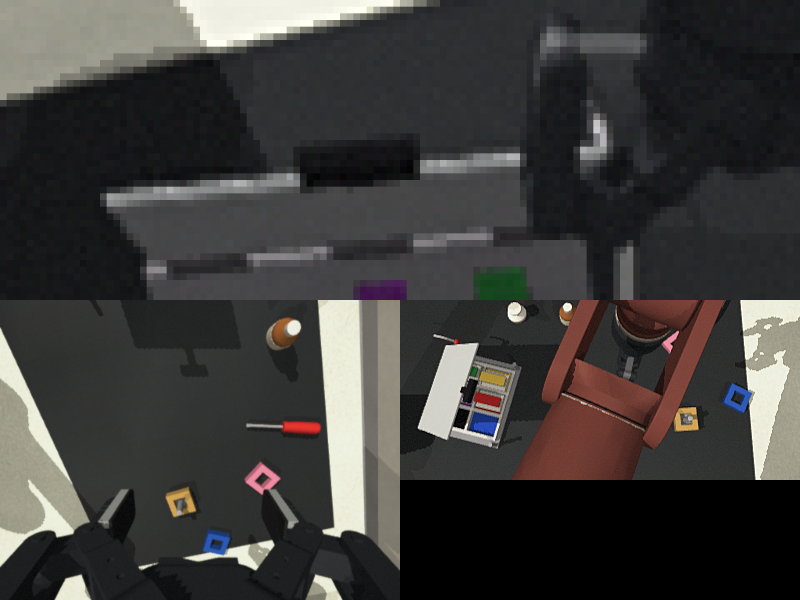

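The free-edge corner is at (104,199), so the cover stayed at about 45°. The frame lies flat around the post and the blocks are in their slots.

```bash
python3 -c "
from plant import manip
print(manip.job_done())"
```

```text
the job is handed in; nothing more can be done
None
```

The job is handed in, and no verdict came back: the four blocks present (red, yellow, green, purple) are in their matching slots, the one brass frame is on the post, the cover measures about 45° by the side camera, and the bystanders look untouched; the cover had eased back to about 108° while the blocks went in, so I pressed it to its stop again before folding.

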